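Lay out an insulation test on the test board

ROBOT

A 7-joint arm with a two-finger parallel gripper is mounted at the origin on the work surface. World frame = base frame: x ahead of the robot, y to its left, z up, the work surface at z = 0. Lengths are in m, angles in rad, forces in N, time in s.
With the tool pointing down it reaches from about 0.4 to 0.85 m from the base axis. Payload 10.4 kg.
Tool frame: the origin (TCP) lies at the very end of the fingers, on their centre line; the grasp point (between the pads) lies 19 mm behind it; y points along the fingers, x is the direction in which the jaws open and shut, and the axes are right-handed (so a half turn about y gives the same grasp; the last joint's range is limited). The gripper opens to 87 mm and grips with 3 to 60 N. Pads are 19 mm wide; open, the fingers measure 117 mm over their backs; the gripper's body (75 mm by 190 mm) begins 51 mm behind the grasp point.
Start: joints at [-1.296, 0.332, -0.065, 1.46, 0.022, 1.35, -0.088], TCP at [0.183, 0.598, 0.223] pointing down, gripper open.
Joint ranges: [-2.6, 2.6], [-0.5, 2.12], [-1.47, 1.34], [0.16, 2.42], [-1.27, 4.41], [0.06, 2.06], [-2.6, 2.6]. Speed limits (rad/s): [2.22, 2.22, 2.79, 2.79, 3.14, 3.14, 3.14].

INTERFACE

Orientations are given as a unit quaternion [x, y, z, w].
In Python, from bench import readout, vision, r gives the robot as it stands.
- The arm moves only by the tool arm_command, never from a script. Its argument "targets" is a list that holds one entry, the list of rows, each a list of 6 numbers: the shift along the tool's x, y, z in m, then the turn, a rotation vector about the tool's x, y, z in degrees. A call has 1 to 12 rows; each row shifts and turns the commanded pose from where the row before left it, along the tool's axes as they then stand; what a row does not reach is not made up. A row lasts 1/12 s, in which the tool goes at most 41.7 mm and 7.16 degrees, less where a joint would pass 70% of its speed; a pose out of reach is approached as far as the arm can. A call is refused whole if a number of a shift passes 0.0417 or a number of a turn 7.16, either way. A call with a gripper value outside its range is refused whole. "hand" is the opening, from 0 (shut) to 1 (fully open), set as the call begins (left out, the last holds). The fingers move at their own pace and stop on an object; "grip_force" is the grip in N (left out, the last holds). Time passes only in rows, so rows that do not move let the fingers close. It gives the time, the measured TCP pose, the force and the opening at its end, in the units of the state.
- readout.read_state(): the state, without advancing time (a new reading comes with each control period).
- vision.camera(name): name is "scene" or "top" or "wrist"; returns a dict with "pixels" (400x640x3 uint8, blue, green, red), "fovy" (degrees; the focal length in pixels is half the picture's height over the tangent of half this angle, whatever the lens; pixels are square), "cx", "cy" (the principal point, pixels), "R" (3x3) and "t" (3): a world point X has camera coordinates R X + t; the wrist camera has in their place "mount" (4x4, takes a point from camera to tool coordinates, whose origin is the TCP and whose axes are the tool frame's). Camera axes: x right, y down, z forward; pixel columns grow to the right and rows downward; lengths in m; the calibration is good to about 2 mm. A picture is of the moment at which its call begins: read the wrist's pose just before it. There is no depth.
- r.close_job(): hands the job in, once; it reports no verdict.
The state is a dict: "time": time; "joint_positions": joint angles; "joint_vel": joint speeds; "joint_torque": joint torques, N m; "ee_pos": TCP position; "eef_rot": TCP orientation; "ft_force": force on the tool from outside, world axes, zero at the start; "torque": the same for the moment, N m; "width": finger opening in m.
Only numpy, scipy, OpenCV 4.12 (cv2) and the standard library are available. Lean on these libraries where they do the work, as an engineer would, in place of code of your own. Each camera call takes 0.05 s, during which the arm holds its last target.

TASK

Lay out the insulation test on the brown board: set the white slab midway between the ribbed insulator and the brass stud, its long side parallel to the copper bar, and the transformer centred on top of the slab, turned the same way. Stand the larger black can on the line between slab and insulator, about halfway between them, and the smaller one straight behind the slab, about halfway between it and the copper bar, then lay the dark ring flat on the board around the brass stud. Everything ends upright and let go, and the little glass jar stays where it is.

Things in the scene. Friction and masses are not known exactly. Their poses are not given: they have to be found in the camera images.
- board: Fixed brown board, 190 x 370 x 8 mm thick, turned up to 9 deg; two posts 290 mm apart stand on it. Origin: midway between the posts, on the underside (top at +8 mm). y runs through both posts; x points back, away from the robot, to a copper bar parallel to y. Board: x -60 to 130, y -185 to 185 mm; bar: x 112 to 124, y -150 to 150 mm, 12 mm above the board.
- insulator: Fixed white ribbed ceramic insulator standing on the board, 36 mm diameter at its foot, 65 mm tall. At 145 mm from the board's origin on its y axis, at +y or at -y: the two posts change sides from start to start. Origin: centre of its underside, on the board's top; z up.
- stud: Fixed plain brass stud standing on the board, 12 mm diameter, 40 mm tall, on the other side from the insulator, 145 mm from the board's origin. Origin: centre of its foot, on the board's top; z up.
- slab: Loose white ceramic slab, 56 (x) x 72 (y) x 20 (z) mm, about 0.25 kg, lying flat on the bench. Origin: centre of its underside; x is its short side, y its long side.
- transformer: Loose transformer, about 0.4 kg: dark steel core 22 (x) x 54 (y) mm, 40 mm high, on a foot plate 42 (x) x 54 (y) x 3 mm. A copper coil block sticks out of the core: 42 mm across in x, 32 mm wide in y, 8 to 34 mm above the underside; grip it there across x. Origin: centre of the underside; y is the long side, z up.
- big_can: Loose larger capacitor: upright black can with aluminium top, 35 mm diameter, 55 mm tall (a mark on top adds 1 mm), about 0.07 kg. Origin: centre of its underside, z up.
- small_can: Loose smaller capacitor: upright black can with aluminium top, 24 mm diameter, 42 mm tall (a mark on top adds 1 mm), about 0.03 kg. Origin: centre of its underside, z up. (The three still smaller cans in the grey divided tray are stock and not part of the job.)
- ring: Loose dark grey ferrite ring lying flat, 44 mm outside and 28 mm hole diameter, 16 mm high, about 0.05 kg. Origin: centre of its underside, z up (the axis).
- jar: Bystander: small upright glass jar with metal lid, 42 mm diameter, 52 mm tall, loose among the parts. Not to be moved. Origin: centre of its underside, z up.
There are look-alikes about, which are no part of the job. Leave any pink look-alike of the transformer alone.

How it is judged:
By the outcome, as a careful person would: the job done as asked, in the order asked, and still so for the second after the job is handed in, with the robot touching nothing.
It also fails if it takes over 128 s, if anything falls off the work surface, if the arm or the gripper's body presses on something with over 40 N, if the wrist force passes 120 N, or if a joint passes its speed limit or range.

## Working session

There is one attempt and no reset: what is moved stays moved. The work goes in short steps, Python scripts to look and compute and a tool call to move; the robot and the scene stay as the last step left them, time stands still between calls to the robot, and variables do not carry over. Pictures are saved under pics/ and viewed, and the job is handed in when it is done.

Besides the shell and the picture viewer there is one more tool, called after "Request:" by a JSON object that holds its "api" and its "payload". arm_command: Moves the arm, as the interface text tells. Its arguments: {"type":"object","properties":{"targets":{"type":"array","items":{"type":"array","items":{"type":"array","items":{"type":"number"}}}},"hand":{"type":"number"},"grip_force":{"type":"number"}},"required":["targets"]}

```bash
ls; mkdir -p pics
python3 - <<'E'
from bench import readout, vision, r
import cv2
print(readout.read_state())
for n in ["scene","top","wrist"]:
    c=vision.camera(n); cv2.imwrite(f"pics/{n}0.png",c["pixels"])
    print(n,{k:v for k,v in c.items() if k!="pixels"})
E
```

```text
pics
{'time': 0.0, 'joint_positions': array([-1.29561264,  0.33285479, -0.06471123,  1.46096867,  0.02161094,
        1.34990158, -0.08851016]), 'joint_vel': array([ 0.00033135,  0.00122951, -0.00025886, -0.00033469, -0.00026544,
       -0.00056282,  0.00043408]), 'joint_torque': array([-1.88351078e-03, -6.23256898e+01,  2.33407924e-02, -3.89925456e+01,
       -6.15185313e-02,  3.93497804e-02,  1.61587623e-04]), 'ee_pos': array([0.18326244, 0.59710885, 0.22175158]), 'eef_rot': array([ 0.56895676,  0.41991172, -0.4206957 , -0.56831108]), 'ft_force': array([-0.37868223, -0.07532355,  0.23415093]), 'torque': array([ 0.0452784, -0.0230635, -0.0188316]), 'width': 0.08692720099329482}
scene {'fovy': 52.8157558337871, 'cx': 321.07928353894164, 'cy': 198.90977645508394, 'R': array([[ 0.22760483,  0.97374556, -0.00395381],
       [ 0.70084445, -0.1666327 , -0.69357811],
       [-0.67602744,  0.15509072, -0.72037058]]), 't': array([-0.16114097, -0.32367503,  1.34746329])}
top {'fovy': 47.35603371763536, 'cx': 316.95715355368975, 'cy': 201.0763309574963, 'R': array([[ 0.00877731, -0.99994763,  0.00526218],
       [-0.99343556, -0.00932013, -0.11401279],
       [ 0.11405586, -0.00422691, -0.99346535]]), 't': array([0.03745247, 0.51584207, 1.14904586])}
wrist {'fovy': 65.95877673561806, 'cx': 317.3415275211705, 'cy': 198.11985015631078, 'mount': array([[ 9.99999958e-01, -1.84265595e-04, -2.25371679e-04,
        -5.46498005e-05],
       [ 1.71568129e-04, -2.52391999e-01,  9.67625056e-01,
        -1.62647821e-01],
       [-2.35182015e-04, -9.67625054e-01, -2.52391957e-01,
         6.82887502e-02],
       [ 0.00000000e+00,  0.00000000e+00,  0.00000000e+00,
         1.00000000e+00]])}
```

View pics/scene0.png

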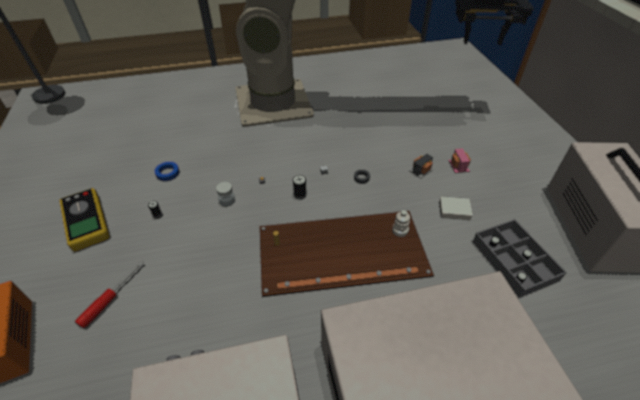

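View pics/top0.png

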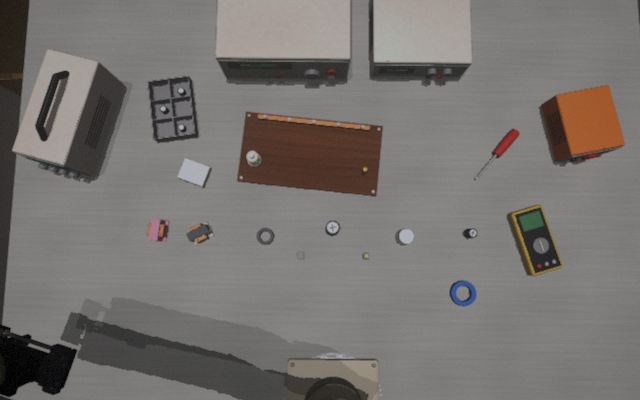

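View pics/wrist0.png

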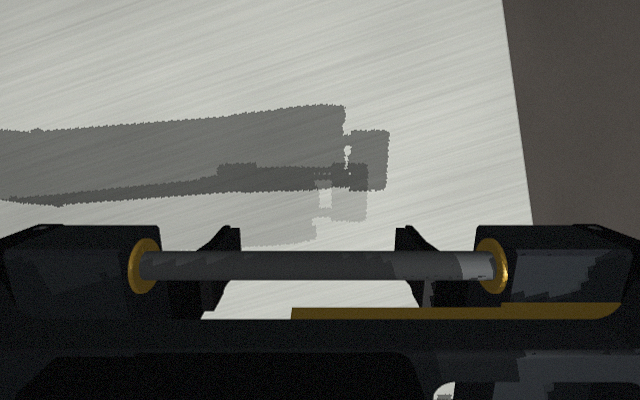

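```bash
cat > h.py <<'E'
import numpy as np, cv2
from scipy.spatial.transform import Rotation as Ro
from bench import readout, vision, r
def cam(n):
    s=readout.read_state(); c=vision.camera(n); f=200/np.tan(np.radians(c["fovy"]/2)); 
    K=np.array([[f,0,c["cx"]],[0,f,c["cy"]],[0,0,1]])
    if n=="wrist":
        T=np.eye(4);T[:3,:3]=Ro.from_quat(s["eef_rot"]).as_matrix();T[:3,3]=s["ee_pos"]
        M=np.linalg.inv(T@c["mount"]); R,t=M[:3,:3],M[:3,3]
    else: R,t=np.array(c["R"]),np.array(c["t"])
    return dict(img=c["pixels"],K=K,R=R,t=t)
def pt(c,uv,z):
    C=-c["R"].T@c["t"]; d=c["R"].T@np.linalg.inv(c["K"])@np.array([uv[0],uv[1],1.])
    return C+d*(z-C[2])/d[2]
def px(c,X):
    p=c["K"]@(c["R"]@np.asarray(X,float)+c["t"]); return p[:2]/p[2]
E
python3 - <<'E'
from h import *
c=cam("top"); im=c["img"]
cr=im[90:280,130:530]; cv2.imwrite("pics/top_crop.png",cv2.convertScaleAbs(cv2.resize(cr,None,fx=2,fy=2,interpolation=cv2.INTER_CUBIC),alpha=1.6))
for n,uv,z in [("ins",(253,153),.073),("stud",(365,168),.048),("boardTL",(247,112),.008),("TR",(383,124),.008),("BR",(376,195),.008),("BL",(238,182),.008),("slab",(194,173),.02),("trafo",(200,233),.04),("pink",(158,231),.04),("ring",(265,236),.016),("big",(333,228),.055),("jar",(405,237),.052),("small",(471,233),.042)]:
    print(n,pt(c,uv,z).round(3))
E
```

```text
ins [0.631 0.204 0.073]
stud [ 0.6   -0.08   0.048]
boardTL [0.757 0.232 0.008]
TR [ 0.728 -0.133  0.008]
BR [ 0.536 -0.114  0.008]
BL [0.567 0.251 0.008]
slab [0.588 0.365 0.02 ]
trafo [0.43  0.338 0.04 ]
pink [0.434 0.445 0.04 ]
ring [0.425 0.176 0.016]
big [0.445 0.001 0.055]
jar [ 0.424 -0.18   0.052]
small [ 0.436 -0.35   0.042]
```

View pics/top_crop.png

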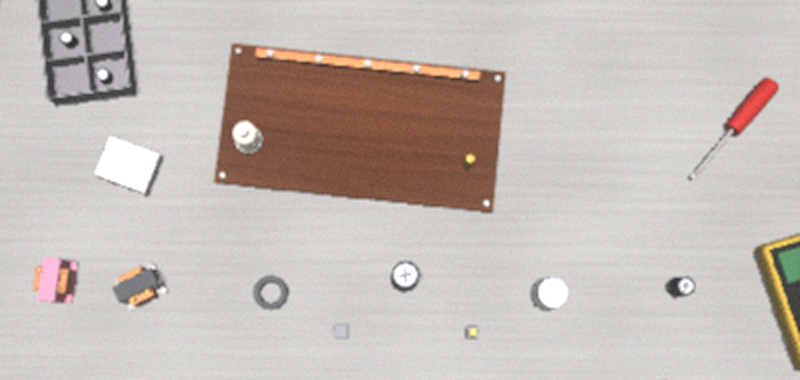

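```bash
cat >> h.py <<'E'
def go(x,y,z,jaw):
    """print what's needed: tool-yaw turn (deg about tool y), then shift in tool axes after the turn; nearest of jaw mod 180"""
    s=readout.read_state(); M=Ro.from_quat(s["eef_rot"]).as_matrix()
    yaw=np.degrees(np.arctan2(M[1,0],M[0,0])); d=(jaw-yaw+90)%180-90
    b=np.radians(yaw+d); e=np.array([np.cos(b),np.sin(b)]); n=np.array([-e[1],e[0]])
    D=np.array([x,y])-s["ee_pos"][:2]; dz=z-s["ee_pos"][2]
    D0=M.T@np.append(D,dz)
    print(f"t={s['time']:.2f} pos={s['ee_pos'].round(4)} yaw={yaw:.2f} tilt={np.degrees(np.arccos(-M[2,1])):.2f} q={s['joint_positions'].round(2)} w={s['width']:.4f}")
    print(f"turn_y={-d:.2f} deg; shift BEFORE turn: x={D0[0]:.4f} y={D0[1]:.4f} z={D0[2]:.4f}; AFTER turn: x={D@e:.4f} y={-dz:.4f} z={D@n:.4f}")
    # tilt correction
    print("upright corr rotvec(tool):",np.degrees(M.T@np.cross(M[:,1],[0,0,-1])).round(2))
E
python3 - <<'E'
from h import *
go(.588,.365,.2,-16.7)
s=readout.read_state(); print(Ro.from_quat(s["eef_rot"]).as_matrix().round(3))
E
```

```text
t=0.20 pos=[0.1834 0.5973 0.2221] yaw=72.93 tilt=0.05 q=[-1.3   0.33 -0.06  1.46  0.02  1.35 -0.09] w=0.0871
turn_y=89.63 deg; shift BEFORE turn: x=-0.1033 y=0.0222 z=-0.4550; AFTER turn: x=0.4543 y=0.0221 z=-0.1062
upright corr rotvec(tool): [ 0.    0.   -0.05]
[[ 0.293 -0.    -0.956]
 [ 0.956 -0.001  0.293]
 [-0.001 -1.    -0.   ]]
```

Request:
{"api": "arm_command", "payload": {"targets": [[[-0.0142,0,-0.0381,0,0,0],[-0.0142,0,-0.0381,0,0,0],[-0.0142,0,-0.0381,0,0,0],[-0.0142,0,-0.0381,0,0,0],[-0.0142,0,-0.0381,0,0,0],[-0.0142,0,-0.0381,0,0,0],[-0.0142,0,-0.0381,0,0,0],[-0.0142,0,-0.0381,0,0,0],[-0.0142,0,-0.0381,0,0,0],[-0.0142,0,-0.0381,0,0,0],[-0.0142,0,-0.0381,0,0,0],[-0.0142,0,-0.0381,0,0,0]]], "hand": 1}}

```text
time: 1.2
ee_pos: [0.5717, 0.299, 0.2225]
eef_rot: [-0.569, -0.42, 0.42, 0.569]
ft_force: [1.0, 0.4, 0.1]
width: 0.0865
```

Request:
{"api": "arm_command", "payload": {"targets": [[[0,0,0,0,7.16,0],[0,0,0,0,7.16,0],[0,0,0,0,7.16,0],[0,0,0,0,7.16,0],[0,0,0,0,7.16,0],[0,0,0,0,7.16,0],[0,0,0,0,7.16,0],[0,0,0,0,7.16,0],[0,0,0,0,7.16,0],[0,0,0,0,7.16,0],[0,0,0,0,7.16,0],[0,0,0,0,7.16,0]]]}}

```text
time: 2.2
ee_pos: [0.5703, 0.3005, 0.2223]
eef_rot: [0.702, -0.082, 0.082, -0.702]
ft_force: [-1.0, 0.1, -0.6]
width: 0.087
```

Run:
```python
from h import *
go(.588,.365,.1,-16.7)
c=cam("wrist"); cv2.imwrite("pics/w1.png",c["img"]); print(px(c,(.588,.365,.02)))
```

```text
t=2.20 pos=[0.5703 0.3005 0.2223] yaw=-13.33 tilt=0.02 q=[-0.88  0.39  0.43  1.43 -0.17  1.36 -0.67] w=0.0870
turn_y=3.37 deg; shift BEFORE turn: x=0.0024 y=0.1223 z=0.0669; AFTER turn: x=-0.0016 y=0.1223 z=0.0669
upright corr rotvec(tool): [ 0.01 -0.   -0.02]
[319.10452585 119.25188405]
```

View pics/w1.png

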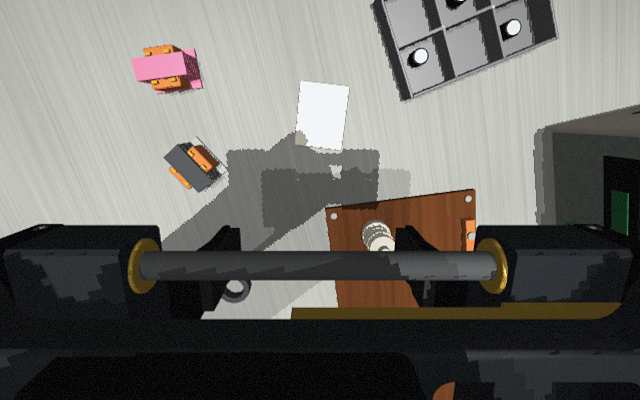

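Run:
```python
from h import *
c=cam("wrist"); im=c["img"]
hsv=cv2.cvtColor(im,cv2.COLOR_BGR2HSV)
# slab: bluish white, bright
roi=im[70:165,270:370].astype(int); print(roi[45,50],roi[10,5],roi[70,25],roi[60,30])
m=((im.min(2)>225)&(im[:,:,0]>=im[:,:,2])).astype(np.uint8); m[:, :270]=0;m[:,370:]=0;m[165:]=0
cs,_=cv2.findContours(m,0,1); k=max(cs,key=cv2.contourArea); b=cv2.boxPoints(cv2.minAreaRect(k)); print(b,cv2.contourArea(k))
P=np.array([pt(c,p,.02)[:2] for p in b]); print(P.round(4),P.mean(0),[np.linalg.norm(P[i]-P[i-1]).round(4) for i in range(4)],[np.degrees(np.arctan2(*(P[i]-P[i-1])[::-1])).round(2) for i in range(4)])
cv2.imwrite("pics/w1c.png",cv2.resize(im[40:240,130:390],None,fx=3,fy=3,interpolation=cv2.INTER_CUBIC))
```

```text
[248 246 243] [191 196 193] [146 161 164] [243 239 235]
[[293.10974  144.0122  ]
 [300.10974   81.01219 ]
 [347.4146    86.268295]
 [340.4146   149.26831 ]] 2691.0
[[0.5524 0.345 ]
 [0.5779 0.4101]
 [0.6278 0.392 ]
 [0.6048 0.3257]] [0.59072368 0.36818972] [np.float64(0.0558), np.float64(0.0699), np.float64(0.0531), np.float64(0.0702)] [np.float64(159.84), np.float64(68.58), np.float64(-19.86), np.float64(-109.2)]
```

View pics/w1c.png

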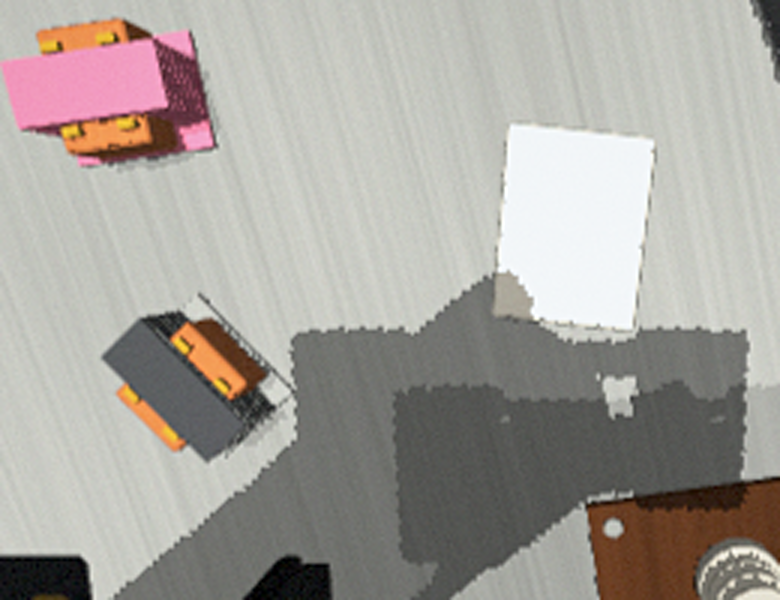

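Run:
```python
from h import *
c=cam("wrist")
f=lambda u,v,z: pt(c,(130+(u-1)/3,40+(v-1)/3),z)[:2]
def rep(n,q,z):
    P=np.array([f(*a,z) for a in q]); print(n,P.mean(0).round(4),[(round(np.linalg.norm(P[i]-P[i-1]),4),round(np.degrees(np.arctan2(*(P[i]-P[i-1])[::-1])),1)) for i in range(4)])
rep("slab",[(510,123),(655,140),(634,331),(494,316)],.02)
rep("core",[(102,355),(147,315),(253,418),(207,462)],.04)
# foot edge at z=.003
a,b=f(200,293,.003),f(293,398,.003); print(a,b,np.linalg.norm(a-b),np.degrees(np.arctan2(*(b-a)[::-1])))
# coil top corners z .034
rep("coil",[(116,392),(205,320),(262,375),(175,450)],.034)
# board +y edge, z=.008, full px: screw
for uv in [(328,209),(475,190),(333,216),(467.5,199)]: print(pt(c,uv,.008)[:2].round(4))
```

```text
slab [0.5903 0.3678] [(np.float64(0.0712), np.float64(71.0)), (np.float64(0.0543), np.float64(-19.4)), (np.float64(0.071), np.float64(-108.3)), (np.float64(0.0551), np.float64(160.8))]
core [0.4323 0.3454] [(np.float64(0.0541), np.float64(117.4)), (np.float64(0.0236), np.float64(25.5)), (np.float64(0.0527), np.float64(-60.3)), (np.float64(0.0257), np.float64(-151.2))]
[0.4373827  0.37812762] [0.46126435 0.32827712] 0.05527571717841043 -64.40253779007725
coil [0.4343 0.3453] [(np.float64(0.0305), np.float64(118.4)), (np.float64(0.0458), np.float64(23.5)), (np.float64(0.0286), np.float64(-59.6)), (np.float64(0.0467), np.float64(-154.2))]
[0.5738 0.2543]
[0.759  0.2367]
[0.578  0.2437]
[0.7486 0.2272]
```

Run:
```python
from h import *
go(.5905,.368,.004,-19)
```

```text
t=2.35 pos=[0.5703 0.3006 0.2224] yaw=-12.79 tilt=0.02 q=[-0.88  0.39  0.43  1.43 -0.16  1.36 -0.66] w=0.0871
turn_y=6.21 deg; shift BEFORE turn: x=0.0048 y=0.2183 z=0.0703; AFTER turn: x=-0.0029 y=0.2184 z=0.0703
upright corr rotvec(tool): [ 0.02 -0.   -0.01]
```

Request:
{"api": "arm_command", "payload": {"targets": [[[0.0048,0.02,0.0353,0,0,0],[0,0.02,0.035,0,6.2,0],[0,0.035,0,0,0,0],[0,0.035,0,0,0,0],[0,0.035,0,0,0,0],[0,0.03,0,0,0,0],[0,0.025,0,0,0,0],[0,0.0125,0,0,0,0],[0,0.0055,0,0,0,0],[0,0,0,0,0,0]]]}}

```text
time: 3.18
ee_pos: [0.5907, 0.3677, 0.004]
eef_rot: [0.698, -0.117, 0.117, -0.697]
ft_force: [0.4, 0.4, 0.0]
width: 0.0868
```

Run:
```python
from h import *
go(.5905,.368,.004,-19); print(readout.read_state()["ft_force"])
```

```text
t=3.18 pos=[0.5907 0.3677 0.004 ] yaw=-19.07 tilt=0.07 q=[-0.88  0.69  0.37  1.47 -0.28  1.03 -0.78] w=0.0868
turn_y=-0.07 deg; shift BEFORE turn: x=-0.0002 y=-0.0000 z=0.0002; AFTER turn: x=-0.0002 y=-0.0000 z=0.0002
upright corr rotvec(tool): [ 0.05  0.   -0.04]
[0.3987438  0.44819904 0.01923785]
```

Request:
{"api": "arm_command", "payload": {"targets": [[[0,0,0,0,0,0],[0,0,0,0,0,0],[0,0,0,0,0,0],[0,0,0,0,0,0],[0,0,0,0,0,0],[0,0,0,0,0,0]]], "hand": 0, "grip_force": 35}}

```text
time: 3.68
ee_pos: [0.5909, 0.3682, 0.0051]
eef_rot: [-0.697, 0.118, -0.118, 0.697]
ft_force: [0.3, -1.0, 3.1]
width: 0.0555
```

Request:
{"api": "arm_command", "payload": {"targets": [[[0,-0.01,0,0,0,0],[0,-0.02,0,0,0,0],[0,-0.03,0,0,0,0],[0,-0.03,0,0,0,0],[0,-0.03,0,0,0,0],[0,-0.02,0,0,0,0]]]}}

```text
time: 4.18
ee_pos: [0.5916, 0.368, 0.1483]
eef_rot: [-0.697, 0.117, -0.119, 0.698]
ft_force: [0.5, -0.5, -3.1]
width: 0.0558
```

Run:
```python
from h import *
go(.615,.06,.2,-5); print(readout.read_state()["ft_force"])
c=cam("wrist"); cv2.imwrite("pics/w2.png",c["img"])
```

```text
t=4.18 pos=[0.5916 0.368  0.1483] yaw=-19.19 tilt=0.16 q=[-0.91  0.55  0.42  1.36 -0.23  1.27 -0.81] w=0.0558
turn_y=-14.19 deg; shift BEFORE turn: x=0.1235 y=-0.0521 z=-0.2830; AFTER turn: x=0.0502 y=-0.0517 z=-0.3048
upright corr rotvec(tool): [-0.12  0.    0.09]
[ 0.51783375 -0.46461722 -3.05783198]
```

View pics/w2.png

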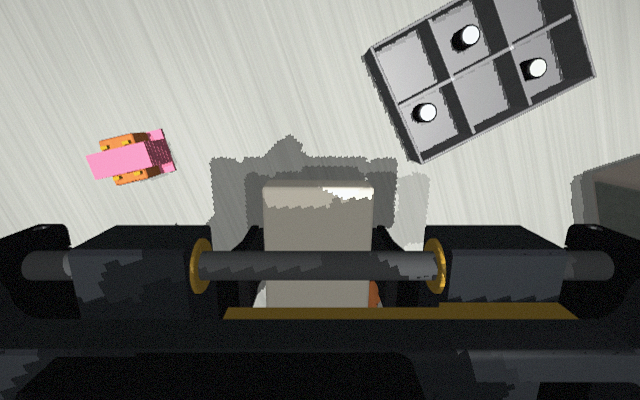

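Request:
{"api": "arm_command", "payload": {"targets": [[[0,-0.03,0,0,-7.1,0],[0,-0.03,0,0,-7.1,0],[0.006,-0.03,-0.035,0,0,0],[0.006,-0.01,-0.037,0,0,0],[0.006,0,-0.037,0,0,0],[0.006,0,-0.037,0,0,0],[0.006,0,-0.037,0,0,0],[0.006,0,-0.037,0,0,0],[0.006,0,-0.037,0,0,0],[0.006,0,-0.037,0,0,0],[0.002,0,-0.03,0,0,0],[0,0,0,0,0,0]]]}}

```text
time: 5.23
ee_pos: [0.6118, 0.035, 0.242]
eef_rot: [0.708, -0.034, 0.035, -0.705]
ft_force: [-1.1, -0.1, -3.1]
width: 0.0557
```

Run:
```python
from h import *
go(.615,-.12,.25,-5)
c=cam("wrist"); cv2.imwrite("pics/w3.png",c["img"])
import pickle; pickle.dump(c,open("w3.pkl","wb"))
```

```text
t=5.23 pos=[0.6118 0.035  0.242 ] yaw=-5.59 tilt=0.20 q=[-0.54  0.31  0.52  1.49 -0.15  1.38 -0.11] w=0.0557
turn_y=-0.59 deg; shift BEFORE turn: x=0.0182 y=-0.0075 z=-0.1540; AFTER turn: x=0.0167 y=-0.0080 z=-0.1541
upright corr rotvec(tool): [0.2  0.   0.03]
```

View pics/w3.png

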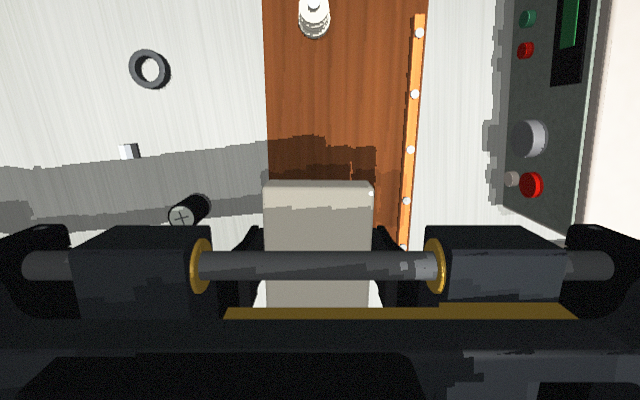

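Request:
{"api": "arm_command", "payload": {"targets": [[[0.003,0,-0.026,0,-0.6,0],[0.003,0,-0.026,0,0,0],[0.003,0,-0.026,0,0,0],[0.003,0,-0.026,0,0,0],[0.003,0,-0.026,0,0,0],[0.003,0,-0.026,0,0,0],[0,0,0,0,0,0]]]}}

```text
time: 5.87
ee_pos: [0.617, -0.1186, 0.2414]
eef_rot: [0.708, -0.03, 0.029, -0.705]
ft_force: [-1.1, -2.3, -2.0]
width: 0.0556
```

Run:
```python
from h import *
import pickle
go(.615,.063,.1,-5)
c=cam("wrist"); cv2.imwrite("pics/w4.png",c["img"])
pickle.dump(c,open("w4.pkl","wb"))
c=pickle.load(open("w3.pkl","rb"));im=c["img"]
cv2.imwrite("pics/w3c.png",cv2.resize(im[0:240,110:450],None,fx=2.3,fy=2.3,interpolation=cv2.INTER_CUBIC))
# ring
g=im.max(2); m=(g<95).astype(np.uint8); m[:40]=0;m[105:]=0;m[:,:115]=0;m[:,185:]=0
cs,_=cv2.findContours(m,0,1);k=max(cs,key=cv2.contourArea);e=cv2.fitEllipse(k);print("ring",e,pt(c,e[0],.008))
```

```text
t=5.87 pos=[ 0.617  -0.1186  0.2414] yaw=-4.76 tilt=0.17 q=[-0.33  0.36  0.58  1.45 -0.2   1.39  0.18] w=0.0556
turn_y=0.24 deg; shift BEFORE turn: x=-0.0170 y=0.1409 z=0.1812; AFTER turn: x=-0.0178 y=0.1414 z=0.1807
upright corr rotvec(tool): [ 0.17 -0.   -0.02]
ring ((140.00735473632812, 66.3447265625), (40.9256706237793, 59.2452507019043), 114.153564453125) [0.41388234 0.18210493 0.008     ]
```

View pics/w4.png

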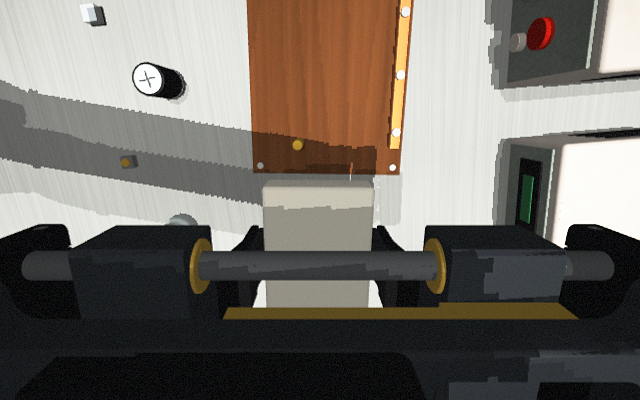

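View pics/w3c.png

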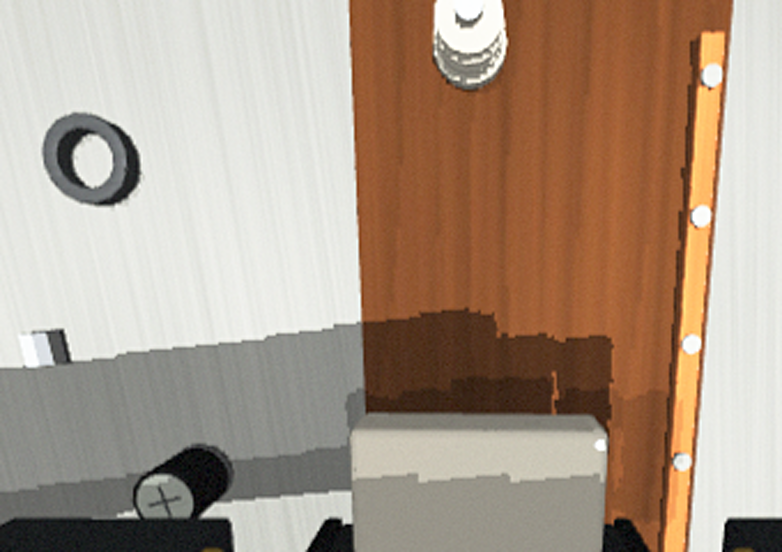

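Run:
```python
from h import *
import pickle
a=pickle.load(open("w3.pkl","rb"));b=pickle.load(open("w4.pkl","rb"))
im=b["img"]; hsv=cv2.cvtColor(im,cv2.COLOR_BGR2HSV)
# board mask in w4 & w3: edge by rows
def edges(c,rows,z=.008):
    I=c["img"].astype(int); out=[]
    for v in rows:
        m=(I[v,:,2]-I[v,:,0]>25); u=np.where(m[200:460])[0]+200; out.append((u[0]-.5,u[-1]+.5,v))
    return out
for n,c,rows in [("w3",a,range(5,130,15)),("w4",b,range(5,165,15))]:
    E=edges(c,rows); L=np.array([pt(c,(e[0],e[2]),.008)[:2] for e in E]); R=np.array([pt(c,(e[1],e[2]),.008)[:2] for e in E])
    for nm,P in (("L",L),("R",R)):
        p=np.polyfit(P[:,1],P[:,0],1); print(n,nm,"slope deg",np.degrees(np.arctan(p[0])).round(2),"res",np.std(P[:,0]-np.polyval(p,P[:,1])).round(5),"x at y=.06",np.polyval(p,.06).round(4),"x at y=-.08",np.polyval(p,-.08).round(4),"y=.2",np.polyval(p,.2).round(4))
m=((hsv[:,:,0]>15)&(hsv[:,:,0]<35)&(hsv[:,:,1]>120)&(hsv[:,:,2]>70)).astype(np.uint8); m[:125]=0;m[165:]=0;m[:,:280]=0;m[:,315:]=0
ys,xs=np.where(m); print("stud",len(xs),xs.mean(),ys.mean(),pt(b,(xs.mean(),ys.mean()),.048))
print("corners",pt(b,(253,173),.008),pt(b,(400,175),.008))
print("ins top",pt(a,(313.9,5.2),.073))
cv2.imwrite("pics/w4c.png",cv2.resize(im[0:240,110:450],None,fx=2.3,fy=2.3,interpolation=cv2.INTER_CUBIC))
# big can top in w4
g=im[55:105,120:195]; 
m=np.zeros(im.shape[:2],np.uint8); m[55:105,125:180]=(im[55:105,125:180].min(2)>195)
```

```text
w3 L slope deg 5.83 res 0.00034 x at y=.06 0.5498 x at y=-.08 0.5355 y=.2 0.5641
w3 R slope deg 5.56 res 0.00034 x at y=.06 0.7419 x at y=-.08 0.7283 y=.2 0.7556
w4 L slope deg 5.6 res 0.00039 x at y=.06 0.5503 x at y=-.08 0.5365 y=.2 0.564
w4 R slope deg 5.64 res 0.00035 x at y=.06 0.742 x at y=-.08 0.7282 y=.2 0.7559
stud 120 297.575 143.76666666666668 [ 0.59806705 -0.07768243  0.048     ]
corners [ 0.53372735 -0.11339498  0.008     ] [ 0.72420019 -0.13192346  0.008     ]
ins top [0.62580474 0.20626409 0.073     ]
```

View pics/w4c.png

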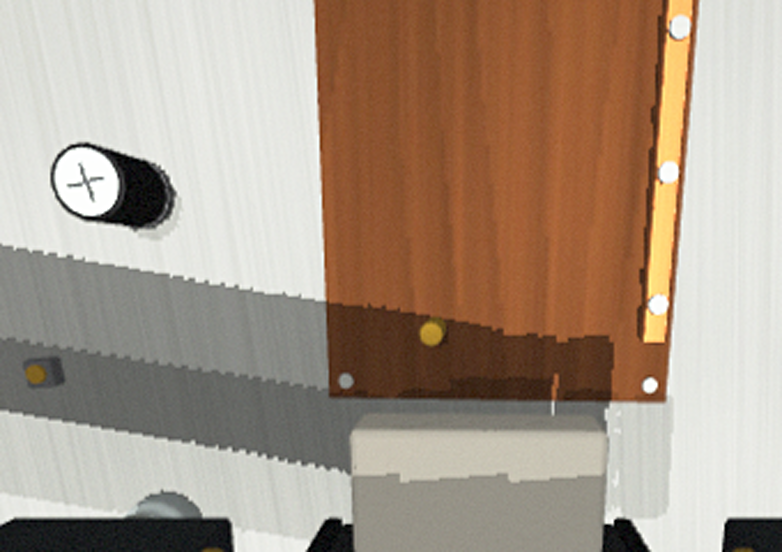

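Run:
```python
from h import *
c=vision.camera("wrist"); M=np.linalg.inv(c["mount"]); f=200/np.tan(np.radians(c["fovy"]/2))
for p in [(0,-.015,.036),(0,.005,.036),(-.028,-.015,.036),(.028,-.015,.036)]:
    q=M[:3,:3]@p+M[:3,3]; print(p,q[:2]/q[2]*f+[c["cx"],c["cy"]])
go(.6118,.0645,.07,-5.65)
```

```text
(0, -0.015, 0.036) [316.5066112  186.36362556]
(0, 0.005, 0.036) [316.60592697 178.56196765]
(-0.028, -0.015, 0.036) [259.39109338 186.37521397]
(0.028, -0.015, 0.036) [373.62594922 186.35203637]
t=5.97 pos=[ 0.6178 -0.1129  0.2412] yaw=-4.47 tilt=0.04 q=[-0.33  0.36  0.58  1.45 -0.2   1.39  0.18] w=0.0556
turn_y=1.18 deg; shift BEFORE turn: x=-0.0197 y=0.1712 z=0.1764; AFTER turn: x=-0.0234 y=0.1712 z=0.1760
upright corr rotvec(tool): [-0.01 -0.   -0.04]
```

Request:
{"api": "arm_command", "payload": {"targets": [[[0,0,0,0,1.2,0],[-0.0047,0.01,0.0352,0,0,0],[-0.0047,0.02,0.0352,0,0,0],[-0.0047,0.03,0.0352,0,0,0],[-0.0047,0.03,0.0352,0,0,0],[-0.0046,0.03,0.0352,0,0,0],[0,0.03,0,0,0,0],[0,0.021,0,0,0,0],[0,0.02,0,0,0,0],[0,0,0,0,0,0],[0,0,0,0,0,0],[0,0,0,0,0,0]]]}}

```text
time: 6.97
ee_pos: [0.613, 0.0548, 0.0612]
eef_rot: [-0.706, 0.034, -0.035, 0.707]
ft_force: [-0.0, -0.1, -2.5]
width: 0.0559
```

Run:
```python
from h import *
go(.6118,.0645,.0145,-5.65)
c=cam("wrist"); cv2.imwrite("pics/w5.png",c["img"])
import pickle; pickle.dump(c,open("w5.pkl","wb"))
o=np.array([.6118,.0645]);a=np.radians(-5.65);Y=np.array([-np.sin(a),np.cos(a)]);X=np.array([np.cos(a),np.sin(a)])
for n,b,z in [("ins foot",(0,145),.008),("ins top",(0,145),.073),("slab far -x",(-28,36),.008),("slab far +x",(28,36),.008),("corner-",(-60,185),.008),("corner+",(130,185),.008)]:
    print(n,px(c,np.append(o+X*b[0]/1e3+Y*b[1]/1e3,z)).round(1))
```

```text
t=6.97 pos=[0.613  0.0548 0.0612] yaw=-5.55 tilt=0.10 q=[-0.53  0.48  0.47  1.69 -0.24  1.04 -0.08] w=0.0559
turn_y=0.10 deg; shift BEFORE turn: x=-0.0022 y=0.0467 z=0.0095; AFTER turn: x=-0.0021 y=0.0467 z=0.0095
upright corr rotvec(tool): [-0.05  0.    0.09]
ins foot [313.4 -28.5]
ins top [ 311.7 -102.6]
slab far -x [273.5 151.9]
slab far +x [353.9 152. ]
corner- [ 208.9 -109. ]
corner+ [ 539.2 -108.1]
```

View pics/w5.png

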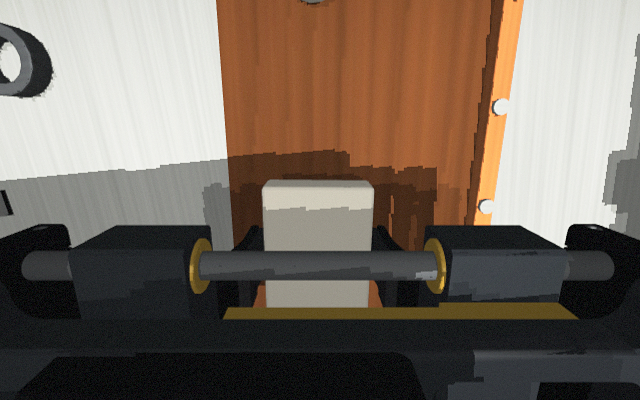

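Run:
```python
from h import *
import pickle
c=pickle.load(open("w5.pkl","rb"))
o=np.array([.6118,.0645]);a=np.radians(-5.65);Y=np.array([-np.sin(a),np.cos(a)]);X=np.array([np.cos(a),np.sin(a)])
for b,z in [((0,127),.008),((-60,120),.008),((-60,60),.008),((112,80),.02),((124,80),.02)]:
    print(b,px(c,np.append(o+X*b[0]/1e3+Y*b[1]/1e3,z)).round(1))
cv2.imwrite("pics/w5c.png",cv2.resize(c["img"][0:120,200:540],None,fx=2.3,fy=2.3,interpolation=cv2.INTER_CUBIC))
```

```text
(0, 127) [313.5   4.9]
(-60, 120) [217.9  17.2]
(-60, 60) [225.  116.1]
(112, 80) [493.   83.3]
(124, 80) [512.3  83.3]
```

View pics/w5c.png

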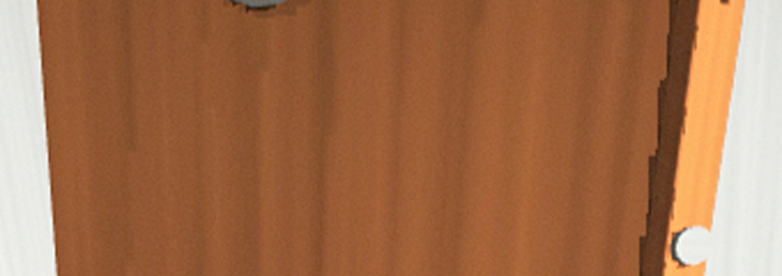

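Request:
{"api": "arm_command", "payload": {"targets": [[[-0.001,0.005,0.005,0,0,0],[-0.0011,0.01,0.005,0,0.1,0],[0,0.012,0,0,0,0],[0,0.01,0,0,0,0],[0,0.006,0,0,0,0],[0,0.003,0,0,0,0],[0,0,0,0,0,0],[0,0,0,0,0,0]]]}}

```text
time: 7.68
ee_pos: [0.6112, 0.0637, 0.0135]
eef_rot: [0.706, -0.035, 0.035, -0.706]
ft_force: [0.0, -0.1, -3.3]
width: 0.0557
```

Run:
```python
from h import *
go(.6118,.0645,.0135,-5.65); print(readout.read_state()["ft_force"])
```

```text
t=7.68 pos=[0.6112 0.0637 0.0135] yaw=-5.71 tilt=0.01 q=[-0.53  0.54  0.45  1.72 -0.27  0.95 -0.08] w=0.0557
turn_y=-0.06 deg; shift BEFORE turn: x=0.0005 y=-0.0000 z=0.0008; AFTER turn: x=0.0005 y=-0.0000 z=0.0008
upright corr rotvec(tool): [ 0.01 -0.   -0.  ]
[ 0.00708423 -0.10891638 -3.28426646]
```

Request:
{"api": "arm_command", "payload": {"targets": [[[0.0006,0.0005,0.0008,0,0,0],[0,0.0008,0,0,0,0],[0,0,0,0,0,0]]]}}

```text
time: 7.93
ee_pos: [0.6121, 0.0645, 0.013]
eef_rot: [-0.706, 0.035, -0.035, 0.706]
ft_force: [-2.7, -1.0, 5.3]
width: 0.0557
```

Request:
{"api": "arm_command", "payload": {"targets": [[[0,0,0,0,0,0],[0,0,0,0,0,0],[0,0,0,0,0,0],[0,0,0,0,0,0]]], "hand": 1}}

```text
time: 8.27
ee_pos: [0.612, 0.0649, 0.0125]
eef_rot: [-0.706, 0.035, -0.035, 0.706]
ft_force: [-0.6, -0.2, -0.3]
width: 0.0748
```

Request:
{"api": "arm_command", "payload": {"targets": [[[0,-0.02,0,0,0,0],[0,-0.035,0,0,0,0],[0,-0.04,0,0,0,0],[0,-0.04,0,0,0,0],[0,-0.04,-0.02,0,0,0],[0,-0.02,-0.03,0,0,0],[0,0,-0.03,0,0,0],[0,0,0,0,0,0],[0,0,0,0,0,0]]]}}

```text
time: 9.02
ee_pos: [0.604, -0.0157, 0.2052]
eef_rot: [-0.706, 0.036, -0.037, 0.706]
ft_force: [-0.6, 2.0, 0.1]
width: 0.0869
```

Run:
```python
from h import *
go(.432,.3448,.005,27)
c=cam("wrist"); cv2.imwrite("pics/w6.png",c["img"])
import pickle; pickle.dump(c,open("w6.pkl","wb"))
```

```text
t=9.02 pos=[ 0.604  -0.0157  0.2052] yaw=-5.90 tilt=0.06 q=[-0.49  0.32  0.55  1.57 -0.17  1.3  -0.02] w=0.0869
turn_y=-32.90 deg; shift BEFORE turn: x=-0.2083 y=0.2000 z=0.3409; AFTER turn: x=0.0104 y=0.2002 z=0.3992
upright corr rotvec(tool): [-0.   -0.    0.06]
```

View pics/w6.png

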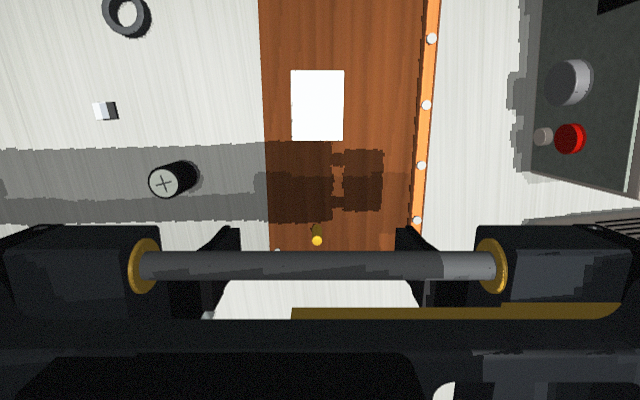

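Request:
{"api": "arm_command", "payload": {"targets": [[[-0.02,0,0.033,0,0,0],[-0.0209,0,0.0342,0,0,0],[-0.0209,0,0.0342,0,0,0],[-0.0209,0,0.0342,0,0,0],[-0.0209,0,0.0342,0,0,0],[-0.0209,0,0.0342,0,0,0],[-0.0209,0,0.0342,0,0,0],[-0.0209,0,0.0342,0,0,0],[-0.0209,0,0.0342,0,0,0],[-0.0209,0,0.0342,0,0,0]]]}}

```text
time: 9.9
ee_pos: [0.4284, 0.3491, 0.2043]
eef_rot: [-0.706, 0.035, -0.034, 0.706]
ft_force: [-0.2, -0.4, 0.7]
width: 0.0869
```

Request:
{"api": "arm_command", "payload": {"targets": [[[0,0.02,0,0,-6.6,0],[0,0.02,0,0,-6.6,0],[0,0.02,0,0,-6.6,0],[0,0.02,0,0,-6.6,0],[0,0.02,0,0,-6.6,0],[0,0,0,0,0,0],[0,0,0,0,0,0]]]}}

```text
time: 10.48
ee_pos: [0.4295, 0.3466, 0.1039]
eef_rot: [0.688, 0.165, -0.167, -0.687]
ft_force: [0.2, -0.1, 1.0]
width: 0.0873
```

Run:
```python
from h import *
import pickle
go(.432,.3448,.005,27)
b=pickle.load(open("w6.pkl","rb")); im=b["img"]
m=(im.min(2)>225).astype(np.uint8); m[:, :275]=0;m[:,360:]=0;m[150:]=0;m[:60]=0
cs,_=cv2.findContours(m,0,1); k=max(cs,key=cv2.contourArea); q=cv2.boxPoints(cv2.minAreaRect(k))
P=np.array([pt(b,p,.028)[:2] for p in q]); print(P.mean(0),[(np.linalg.norm(P[i]-P[i-1]).round(4),np.degrees(np.arctan2(*(P[i]-P[i-1])[::-1])).round(2)) for i in range(4)])
c=cam("wrist"); cv2.imwrite("pics/w7.png",c["img"])
```

```text
t=10.48 pos=[0.4295 0.3466 0.1039] yaw=27.18 tilt=0.15 q=[-0.95  0.27  0.22  1.81 -0.07  1.07 -0.23] w=0.0873
turn_y=0.18 deg; shift BEFORE turn: x=0.0016 y=0.0989 z=-0.0027; AFTER turn: x=0.0014 y=0.0989 z=-0.0028
upright corr rotvec(tool): [ 0.03  0.   -0.15]
[0.61246437 0.06446392] [(np.float64(0.0709), np.float64(82.85)), (np.float64(0.0535), np.float64(-5.9)), (np.float64(0.0709), np.float64(-94.7)), (np.float64(0.0565), np.float64(174.09))]
```

View pics/w7.png

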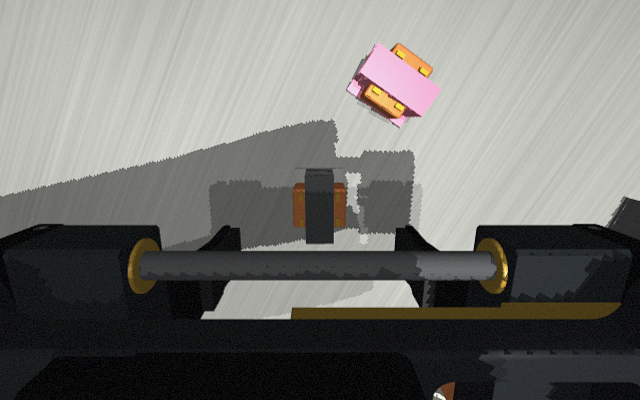

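Run:
```python
from h import *
import pickle
c=cam("wrist"); pickle.dump(c,open("w7.pkl","wb"))
go(.432,.3448,.005,27)
cv2.imwrite("pics/w7c.png",cv2.convertScaleAbs(cv2.resize(c["img"][155:260,260:380],None,fx=5,fy=5,interpolation=cv2.INTER_CUBIC),alpha=1.8))
```

```text
t=10.58 pos=[0.4308 0.3473 0.1058] yaw=27.15 tilt=0.08 q=[-0.95  0.27  0.22  1.81 -0.07  1.07 -0.23] w=0.0868
turn_y=0.15 deg; shift BEFORE turn: x=-0.0002 y=0.1008 z=-0.0028; AFTER turn: x=-0.0001 y=0.1008 z=-0.0027
upright corr rotvec(tool): [-0.04 -0.    0.07]
```

View pics/w7c.png

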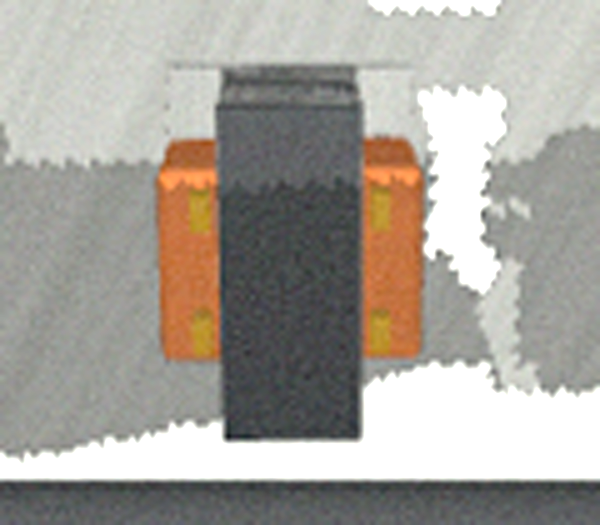

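Run:
```python
from h import *
import pickle
c=pickle.load(open("w7.pkl","rb"))
f=lambda u,v,z: pt(c,(260+(u-2)/5,155+(v-2)/5),z)[:2]
P=np.array([f(*a,.04) for a in [(218,104),(362,104),(361,440),(225,440)]]); print(P.mean(0),[(np.linalg.norm(P[i]-P[i-1]).round(4),np.degrees(np.arctan2(*(P[i]-P[i-1])[::-1])).round(2)) for i in range(4)])
P=np.array([f(*a,.034) for a in [(158,170),(425,170),(422,357),(163,357)]]); print(P.mean(0),[(np.linalg.norm(P[i]-P[i-1]).round(4),np.degrees(np.arctan2(*(P[i]-P[i-1])[::-1])).round(2)) for i in range(4)])
x,y=(.4325,.3443); go(.432,.3448,.005,27)
```

```text
[0.43113806 0.34689724] [(np.float64(0.0541), np.float64(117.64)), (np.float64(0.0216), np.float64(27.13)), (np.float64(0.0541), np.float64(-62.36)), (np.float64(0.0216), np.float64(-152.87))]
[0.43114692 0.34705729] [(np.float64(0.0308), np.float64(117.39)), (np.float64(0.0415), np.float64(27.13)), (np.float64(0.0308), np.float64(-62.5)), (np.float64(0.0416), np.float64(-152.87))]
t=10.58 pos=[0.4308 0.3473 0.1058] yaw=27.15 tilt=0.08 q=[-0.95  0.27  0.22  1.81 -0.07  1.07 -0.23] w=0.0868
turn_y=0.15 deg; shift BEFORE turn: x=-0.0002 y=0.1008 z=-0.0028; AFTER turn: x=-0.0001 y=0.1008 z=-0.0027
upright corr rotvec(tool): [-0.04 -0.    0.07]
```

Request:
{"api": "arm_command", "payload": {"targets": [[[0,0.02,0,0,0,0],[0,0.03,0,0,0,0],[0,0.025,0,0,0,0],[0,0.016,0,0,0,0],[0,0.009,0,0,0,0],[0,0,0,0,0,0],[0,0,0,0,0,0]]]}}

```text
time: 11.17
ee_pos: [0.4312, 0.347, 0.0058]
eef_rot: [-0.687, -0.167, 0.166, 0.687]
ft_force: [0.4, 0.1, 0.8]
width: 0.0871
```

Request:
{"api": "arm_command", "payload": {"targets": [[[0,0,0,0,0,0],[0,0,0,0,0,0],[0,0,0,0,0,0],[0,0,0,0,0,0],[0,0,0,0,0,0],[0,0,0,0,0,0],[0,0,0,0,0,0]]], "hand": 0, "grip_force": 40}}

```text
time: 11.75
ee_pos: [0.4307, 0.3463, 0.0048]
eef_rot: [-0.687, -0.167, 0.167, 0.687]
ft_force: [-0.7, 0.5, -0.6]
width: 0.0483
```

Run:
```python
from h import *
go(.6123,.0645,.16,-5.65); print(readout.read_state()["ft_force"])
```

```text
t=11.75 pos=[0.4307 0.3463 0.0048] yaw=27.32 tilt=0.01 q=[-0.93  0.4   0.2   1.88 -0.1   0.87 -0.2 ] w=0.0483
turn_y=32.97 deg; shift BEFORE turn: x=0.0320 y=-0.1552 z=-0.3337; AFTER turn: x=0.2085 y=-0.1552 z=-0.2626
upright corr rotvec(tool): [-0.01  0.    0.01]
[-0.69194963  0.47953217 -0.63759919]
```

Still closing (48 mm); wait a bit more, then lift.

Request:
{"api": "arm_command", "payload": {"targets": [[[0,0,0,0,0,0],[0,0,0,0,0,0],[0,0,0,0,0,0],[0,-0.01,0,0,0,0],[0,-0.025,0,0,0,0],[0,-0.035,0,0,0,0],[0,-0.04,0,0,0,0],[0,-0.035,0,0,0,0],[0,-0.01,0,0,0,0],[0,0,0,0,0,0]]]}}

```text
time: 12.58
ee_pos: [0.4318, 0.3473, 0.163]
eef_rot: [-0.686, -0.168, 0.165, 0.688]
ft_force: [-0.5, -0.3, -4.6]
width: 0.0414
```

Run:
```python
from h import *
go(.6123,.0645,.16,-5.65); print(readout.read_state()["ft_force"])
c=cam("wrist"); cv2.imwrite("pics/w8.png",c["img"])
```

```text
t=12.58 pos=[0.4318 0.3473 0.163 ] yaw=27.31 tilt=0.30 q=[-0.96  0.21  0.23  1.75 -0.05  1.18 -0.24] w=0.0414
turn_y=32.96 deg; shift BEFORE turn: x=0.0306 y=0.0025 z=-0.3341; AFTER turn: x=0.2074 y=0.0030 z=-0.2636
upright corr rotvec(tool): [-0.11 -0.    0.28]
[-0.47479832 -0.25133643 -4.62429298]
```

View pics/w8.png

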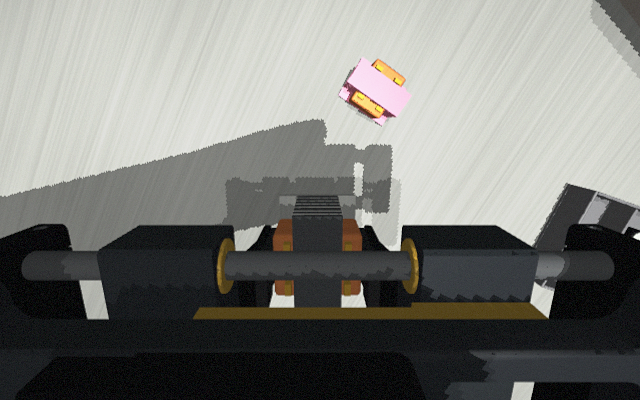

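Request:
{"api": "arm_command", "payload": {"targets": [[[0,0,-0.01,0,6.6,0],[0,0,0,0,6.6,0],[0,0,0,0,6.6,0],[0,0,0,0,6.6,0],[0,0,0,0,6.6,0]]]}}

```text
time: 13.05
ee_pos: [0.434, 0.3362, 0.1566]
eef_rot: [0.707, -0.038, 0.036, -0.705]
ft_force: [0.1, 0.7, -4.8]
width: 0.0415
```

Request:
{"api": "arm_command", "payload": {"targets": [[[0.0202,0,-0.0254,0,0,0],[0.0202,0,-0.0254,0,0,0],[0.0202,0,-0.0254,0,0,0],[0.0202,0,-0.0254,0,0,0],[0.0202,0,-0.0254,0,0,0],[0.0202,0,-0.0254,0,0,0],[0.0202,0,-0.0254,0,0,0],[0.0202,0,-0.0254,0,0,0],[0.0202,0,-0.0254,0,0,0],[0.0202,0,-0.0254,0,0,0],[0,0,0,0,0,0],[0,0,0,0,0,0]]]}}

```text
time: 14.05
ee_pos: [0.6102, 0.0615, 0.1565]
eef_rot: [0.707, -0.038, 0.035, -0.705]
ft_force: [-0.4, 1.2, -5.2]
width: 0.0419
```

Run:
```python
from h import *
go(.6123,.0645,.07,-5.65); print(readout.read_state()["ft_force"])
```

```text
t=14.05 pos=[0.6102 0.0615 0.1565] yaw=-5.93 tilt=0.30 q=[-0.56  0.37  0.48  1.6  -0.18  1.22 -0.14] w=0.0419
turn_y=-0.28 deg; shift BEFORE turn: x=0.0021 y=0.0865 z=0.0034; AFTER turn: x=0.0018 y=0.0865 z=0.0032
upright corr rotvec(tool): [ 0.18 -0.   -0.24]
[-0.3726524   1.22935005 -5.2191006 ]
```

Request:
{"api": "arm_command", "payload": {"targets": [[[0.0009,0.02,0.0016,0,-0.3,0],[0.0009,0.03,0.0016,0,0,0],[0,0.03,0,0,0,0],[0,0.016,0,0,0,0],[0,0,0,0,0,0],[0,0,0,0,0,0],[0,0,0,0,0,0]]]}}

```text
time: 14.63
ee_pos: [0.6134, 0.0682, 0.0642]
eef_rot: [-0.706, 0.033, -0.033, 0.706]
ft_force: [0.5, -0.4, -3.6]
width: 0.0416
```

Run:
```python
from h import *
go(.6123,.0645,.033,-5.65); print(readout.read_state()["ft_force"])
c=cam("wrist"); cv2.imwrite("pics/w9.png",cv2.resize(c["img"][90:320,200:440],None,fx=2.5,fy=2.5,interpolation=cv2.INTER_CUBIC))
import pickle; pickle.dump(c,open("w9.pkl","wb"))
```

```text
t=14.63 pos=[0.6134 0.0682 0.0642] yaw=-5.35 tilt=0.02 q=[-0.54  0.47  0.45  1.68 -0.23  1.04 -0.11] w=0.0416
turn_y=0.30 deg; shift BEFORE turn: x=-0.0007 y=0.0312 z=-0.0038; AFTER turn: x=-0.0007 y=0.0312 z=-0.0038
upright corr rotvec(tool): [-0.01  0.    0.02]
[ 0.49072705 -0.37344386 -3.6398804 ]
```

View pics/w9.png

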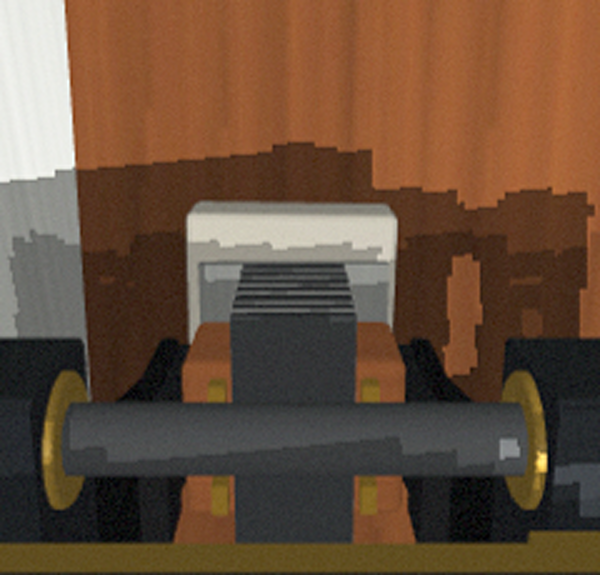

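Run:
```python
from h import *
import pickle
c=pickle.load(open("w9.pkl","rb"))
f=lambda u,v,z: pt(c,(200+(u-.75)/2.5,90+(v-.75)/2.5),z)[:2]
L,R=f(187,213,.028),f(397,213,.028); print(L,R,np.linalg.norm(L-R))
L2,R2=f(189,330,.028),f(396,330,.028)
d=np.degrees(np.arctan2(*(R-L)[::-1])); print("yaw",d)
Y=np.array([.0985,.9951]); print("slab centre",(L+R)/2-.036*Y, "mid at row 330",(L2+R2)/2)
# transformer core far top edge at underside z = TCP-.005 -> top +.04
z=.0642-.005
A,B=f(232,314,z+.04),f(356,314,z+.04); print("core far mid",(A+B)/2,np.linalg.norm(A-B),"centre",(A+B)/2-.027*Y)
A,B=f(200,263,z+.003),f(396,263,z+.003); print("foot far mid",(A+B)/2,np.linalg.norm(A-B),"centre",(A+B)/2-.027*Y)
go(.6123,.0645,.033,-5.65)
```

```text
[0.58890519 0.10299122] [0.64360837 0.09785493] 0.05494378489551258
yaw -5.363992809514754
slab centre [0.61271078 0.06459947] mid at row 330 [0.6133537  0.06827333]
core far mid [0.61632005 0.09555894] 0.02155262894369205 centre [0.61366055 0.06869124]
foot far mid [0.61719062 0.09537214] 0.04318066746590749 centre [0.61453112 0.06850444]
t=14.68 pos=[0.6139 0.0681 0.0649] yaw=-5.36 tilt=0.10 q=[-0.54  0.47  0.45  1.68 -0.23  1.04 -0.11] w=0.0414
turn_y=0.29 deg; shift BEFORE turn: x=-0.0013 y=0.0319 z=-0.0037; AFTER turn: x=-0.0012 y=0.0319 z=-0.0037
upright corr rotvec(tool): [-0.04 -0.    0.09]
```

Request:
{"api": "arm_command", "payload": {"targets": [[[-0.0012,0.006,-0.002,0,0.2,0],[0,0.008,-0.002,0,0,0],[0,0.008,0,0,0,0],[0,0.005,0,0,0,0],[0,0.0025,0,0,0,0],[0,0,0,0,0,0],[0,0,0,0,0,0],[0,0,0,0,0,0]]]}}

```text
time: 15.35
ee_pos: [0.6119, 0.0639, 0.0344]
eef_rot: [-0.706, 0.034, -0.035, 0.706]
ft_force: [0.6, 0.7, -4.7]
width: 0.0419
```

Run:
```python
from h import *
go(.6125,.0643,.033,-5.5); print(readout.read_state()["ft_force"])
```

```text
t=15.35 pos=[0.6119 0.0639 0.0344] yaw=-5.58 tilt=0.03 q=[-0.52  0.51  0.44  1.7  -0.25  0.99 -0.09] w=0.0419
turn_y=-0.08 deg; shift BEFORE turn: x=0.0006 y=0.0014 z=0.0005; AFTER turn: x=0.0006 y=0.0014 z=0.0005
upright corr rotvec(tool): [-0.01  0.    0.02]
[ 0.56430764  0.71776964 -4.66308722]
```

Request:
{"api": "arm_command", "payload": {"targets": [[[0.0005,0.0008,0.0005,0,0,0],[0,0.0007,0,0,0,0],[0,0,0,0,0,0],[0,0,0,0,0,0]]]}}

```text
time: 15.68
ee_pos: [0.6124, 0.0644, 0.0329]
eef_rot: [-0.706, 0.034, -0.035, 0.706]
ft_force: [0.5, -0.8, -4.0]
width: 0.0412
```

Request:
{"api": "arm_command", "payload": {"targets": [[[0,0,0,0,0,0],[0,0,0,0,0,0],[0,0,0,0,0,0],[0,0,0,0,0,0],[0,0,0,0,0,0]]], "hand": 1}}

```text
time: 16.1
ee_pos: [0.6124, 0.0643, 0.033]
eef_rot: [-0.706, 0.034, -0.035, 0.706]
ft_force: [-0.3, -0.1, 1.0]
width: 0.0671
```

Request:
{"api": "arm_command", "payload": {"targets": [[[0,-0.01,0,0,0,0],[0,-0.03,0,0,0,0],[0,-0.04,0,0,0,0],[0,-0.04,0,0,0,0],[0,-0.04,0,0,0,0],[0,0,-0.033,0,0,0],[0,0,-0.033,0,0,0],[0,0,-0.03,0,0,0],[0,0,0,0,0,0],[0,0,0,0,0,0],[0,0,0,0,0,0]]]}}

```text
time: 17.02
ee_pos: [0.603, -0.0307, 0.1933]
eef_rot: [-0.706, 0.034, -0.035, 0.707]
ft_force: [0.4, 0.7, 0.3]
width: 0.0873
```

Run:
```python
from h import *
go(.445,.001,.2,-5.5)
c=cam("wrist"); cv2.imwrite("pics/w10.png",c["img"])
import pickle; pickle.dump(c,open("w10.pkl","wb"))
```

```text
t=17.02 pos=[ 0.603  -0.0307  0.1933] yaw=-5.58 tilt=0.05 q=[-0.45  0.32  0.53  1.59 -0.17  1.28  0.01] w=0.0873
turn_y=-0.08 deg; shift BEFORE turn: x=-0.1603 y=-0.0068 z=0.0162; AFTER turn: x=-0.1603 y=-0.0067 z=0.0164
upright corr rotvec(tool): [-0.05 -0.    0.03]
```

View pics/w10.png

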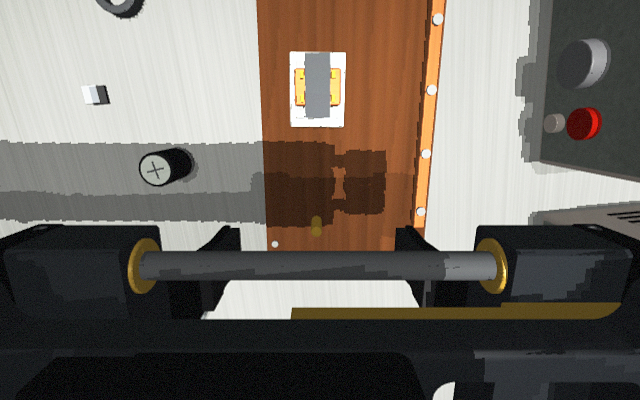

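Run:
```python
from h import *
import pickle
c=pickle.load(open("w10.pkl","rb"));im=c["img"]
cv2.imwrite("pics/w10c.png",cv2.resize(im[140:200,125:205],None,fx=8,fy=8,interpolation=cv2.INTER_CUBIC))
cv2.imwrite("pics/w10d.png",cv2.resize(im[40:140,270:370],None,fx=6,fy=6,interpolation=cv2.INTER_CUBIC))
```

```text
(no output)
```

View pics/w10c.png

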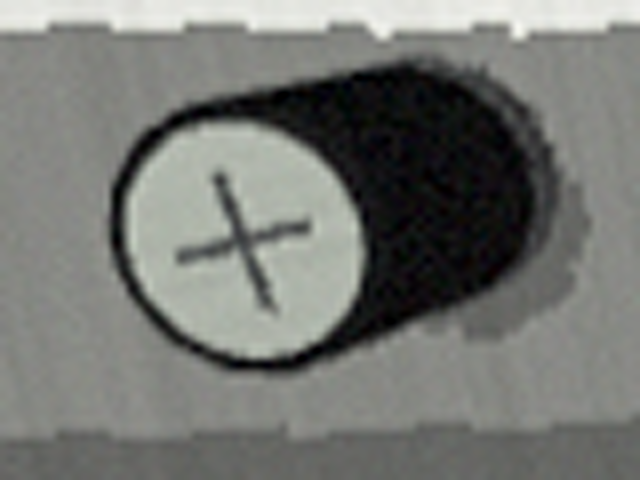

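View pics/w10d.png

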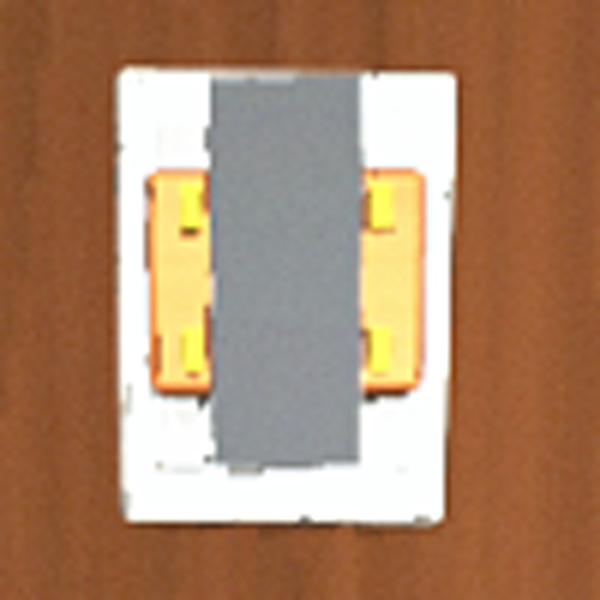

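Run:
```python
from h import *
import pickle
c=pickle.load(open("w10.pkl","rb"))
f=lambda u,v,z: pt(c,(270+(u-2.5)/6,40+(v-2.5)/6),z)[:2]
for q,z in [([(118,68),(458,72),(443,522),(122,522)],.028),([(210,74),(360,74),(360,465),(213,465)],.068)]:
    P=np.array([f(*a,z) for a in q]); print(P.mean(0).round(4),[(np.linalg.norm(P[i]-P[i-1]).round(4),np.degrees(np.arctan2(*(P[i]-P[i-1])[::-1])).round(2)) for i in range(4)])
p=pt(c,(155.06,169.6),.0555);print("big",p)
go(p[0],p[1],.02,-5.5)
```

```text
[0.6125 0.0645] [(np.float64(0.0721), np.float64(83.64)), (np.float64(0.0554), np.float64(-6.21)), (np.float64(0.0715), np.float64(-96.33)), (np.float64(0.0555), np.float64(174.41))]
[0.6127 0.0651] [(np.float64(0.0542), np.float64(84.29)), (np.float64(0.0215), np.float64(-5.59)), (np.float64(0.0542), np.float64(-95.02)), (np.float64(0.0221), np.float64(174.41))]
big [0.4464695  0.00396902 0.0555    ]
t=17.07 pos=[ 0.603 -0.03   0.193] yaw=-5.51 tilt=0.05 q=[-0.45  0.32  0.53  1.59 -0.17  1.28  0.01] w=0.0868
turn_y=-0.01 deg; shift BEFORE turn: x=-0.1591 y=0.1730 z=0.0187; AFTER turn: x=-0.1591 y=0.1730 z=0.0188
upright corr rotvec(tool): [-0.04  0.    0.01]
```

Request:
{"api": "arm_command", "payload": {"targets": [[[-0.0265,0.01,0.003,0,0,0],[-0.0265,0.01,0.003,0,0,0],[-0.0265,0.01,0.003,0,0,0],[-0.0265,0.02,0.003,0,0,0],[-0.0265,0.02,0.003,0,0,0],[-0.0265,0.02,0.004,0,0,0],[0,0,0,0,0,0],[0,0,0,0,0,0],[0,0,0,0,0,0]]]}}

```text
time: 17.82
ee_pos: [0.4475, 0.0039, 0.1035]
eef_rot: [-0.706, 0.033, -0.034, 0.706]
ft_force: [0.1, -0.8, -0.4]
width: 0.087
```

Run:
```python
from h import *
go(.4465,.004,.012,-5.5)
c=cam("wrist"); cv2.imwrite("pics/w11.png",c["img"])
import pickle; pickle.dump(c,open("w11.pkl","wb"))
```

```text
t=17.82 pos=[0.4475 0.0039 0.1035] yaw=-5.49 tilt=0.09 q=[-0.59  0.04  0.49  2.08 -0.02  1.03 -0.18] w=0.0870
turn_y=0.01 deg; shift BEFORE turn: x=-0.0011 y=0.0915 z=-0.0001; AFTER turn: x=-0.0010 y=0.0915 z=-0.0000
upright corr rotvec(tool): [-0.03 -0.    0.08]
```

View pics/w11.png

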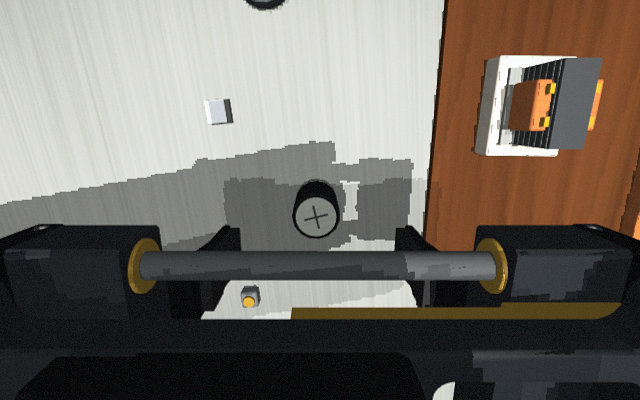

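Run:
```python
from h import *
import pickle
c=pickle.load(open("w11.pkl","rb"))
p=pt(c,(317,216),.0555); print(p); go(p[0],p[1],.012,-5.5)
```

```text
[0.44770567 0.00428461 0.0555    ]
t=17.87 pos=[0.4479 0.0036 0.1037] yaw=-5.53 tilt=0.12 q=[-0.58  0.04  0.49  2.08 -0.02  1.03 -0.18] w=0.0867
turn_y=-0.03 deg; shift BEFORE turn: x=-0.0005 y=0.0917 z=0.0006; AFTER turn: x=-0.0003 y=0.0917 z=0.0006
upright corr rotvec(tool): [-0.03 -0.    0.12]
```

Request:
{"api": "arm_command", "payload": {"targets": [[[0,0.02,0.0005,0,0,0],[0,0.03,0,0,0,0],[0,0.025,0,0,0,0],[0,0.012,0,0,0,0],[0,0.0045,0,0,0,0],[0,0,0,0,0,0]]]}}

```text
time: 18.37
ee_pos: [0.4471, 0.0034, 0.0109]
eef_rot: [0.707, -0.035, 0.034, -0.706]
ft_force: [0.4, -0.3, 0.1]
width: 0.0869
```

Request:
{"api": "arm_command", "payload": {"targets": [[[0,0,0,0,0,0],[0,0,0,0,0,0],[0,0,0,0,0,0],[0,0,0,0,0,0],[0,0,0,0,0,0],[0,0,0,0,0,0],[0,0,0,0,0,0],[0,0,0,0,0,0],[0,0,0,0,0,0],[0,0,0,0,0,0]]], "hand": 0, "grip_force": 20}}

```text
time: 19.2
ee_pos: [0.4465, 0.0036, 0.0112]
eef_rot: [-0.706, 0.034, -0.034, 0.706]
ft_force: [-0.6, -0.4, -0.2]
width: 0.0349
```

Run:
```python
from h import *
go(.447,.004,.012,-5.5); print(readout.read_state()["ft_force"])
```

```text
t=19.20 pos=[0.4465 0.0036 0.0112] yaw=-5.58 tilt=0.01 q=[-0.56  0.2   0.48  2.15 -0.13  0.81 -0.09] w=0.0349
turn_y=-0.08 deg; shift BEFORE turn: x=0.0005 y=-0.0008 z=0.0005; AFTER turn: x=0.0005 y=-0.0008 z=0.0005
upright corr rotvec(tool): [-0.  0. -0.]
[-0.55481533 -0.39501726 -0.15578352]
```

Request:
{"api": "arm_command", "payload": {"targets": [[[0,-0.01,0,0,0,0],[0,-0.03,0,0,0,0],[0,-0.04,0,0,0,0],[0,-0.04,0,0,0,0],[0,-0.01,0.01,0,0,0],[0.023,0,0.022,0,0,0],[0.0265,0,0.022,0,0,0],[0.0265,0,0.022,0,0,0],[0.0265,0,0.022,0,0,0],[0.0265,0,0.022,0,0,0],[0.0265,0,0.022,0,0,0],[0,0,0.01,0,0,0]]]}}

```text
time: 20.2
ee_pos: [0.619, 0.1423, 0.1407]
eef_rot: [0.707, -0.034, 0.034, -0.706]
ft_force: [0.1, 0.7, -1.0]
width: 0.0345
```

Request:
{"api": "arm_command", "payload": {"targets": [[[0,0,0,0,0,0],[0,0,0,0,0,0],[0,0,0,0,0,0]]]}}

```text
time: 20.45
ee_pos: [0.6155, 0.1383, 0.1417]
eef_rot: [0.706, -0.035, 0.035, -0.706]
ft_force: [-0.7, -0.7, -0.2]
width: 0.0348
```

Run:
```python
from h import *
go(.6202,.1421,.04,-5.5); print(readout.read_state()["ft_force"])
c=cam("wrist"); cv2.imwrite("pics/w12.png",c["img"])
```

```text
t=20.45 pos=[0.6155 0.1383 0.1417] yaw=-5.65 tilt=0.02 q=[-0.63  0.42  0.44  1.57 -0.19  1.2  -0.25] w=0.0348
turn_y=-0.15 deg; shift BEFORE turn: x=0.0044 y=0.1017 z=0.0043; AFTER turn: x=0.0044 y=0.1017 z=0.0042
upright corr rotvec(tool): [ 0.02  0.   -0.01]
[-0.73844484 -0.69889612 -0.20791453]
```

View pics/w12.png

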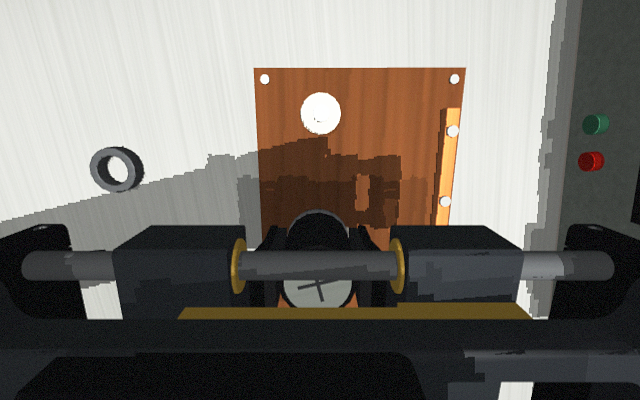

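Run:
```python
from h import *
c=cam("wrist"); im=c["img"]
m=(im.min(2)>200).astype(np.uint8); m[:88]=0;m[138:]=0;m[:,:290]=0;m[:,350:]=0
cs,_=cv2.findContours(m,0,1);k=max(cs,key=cv2.contourArea);e=cv2.fitEllipse(k);print(e,pt(c,e[0],.05),pt(c,e[0],.073))
ring=im.max(2)<100; m=ring.astype(np.uint8); m[:140]=0;m[195:]=0;m[:,:85]=0;m[:,150:]=0
cs,_=cv2.findContours(m,0,1);k=max(cs,key=cv2.contourArea);print(cv2.boundingRect(k),pt(c,(116,169),.016))
go(.6202,.1421,.0195,-5.5)
```

```text
((320.2886962890625, 112.71602630615234), (38.582427978515625, 40.66838455200195), 173.0795440673828) [0.62544223 0.20998042 0.05      ] [0.62519661 0.20966045 0.073     ]
(105, 147, 39, 43) [0.42892239 0.17859129 0.016     ]
t=20.55 pos=[0.6156 0.1384 0.142 ] yaw=-5.67 tilt=0.03 q=[-0.63  0.42  0.44  1.57 -0.19  1.2  -0.25] w=0.0346
turn_y=-0.17 deg; shift BEFORE turn: x=0.0041 y=0.1225 z=0.0041; AFTER turn: x=0.0042 y=0.1225 z=0.0042
upright corr rotvec(tool): [-0.02  0.    0.02]
```

Request:
{"api": "arm_command", "payload": {"targets": [[[0.002,0.02,0.002,0,0,0],[0.002,0.03,0.0022,0,0,0],[0,0.03,0,0,0,0],[0,0.022,0,0,0,0],[0,0.012,0,0,0,0],[0,0.006,0,0,0,0],[0,0,0,0,0,0],[0,0,0,0,0,0]]]}}

```text
time: 21.22
ee_pos: [0.6212, 0.1434, 0.0226]
eef_rot: [-0.706, 0.034, -0.035, 0.706]
ft_force: [0.1, 0.0, 0.1]
width: 0.0347
```

Run:
```python
from h import *
go(.62,.1423,.0195,-5.5); print(readout.read_state()["ft_force"])
```

```text
t=21.22 pos=[0.6212 0.1434 0.0226] yaw=-5.60 tilt=0.10 q=[-0.6   0.56  0.4   1.64 -0.25  0.99 -0.22] w=0.0347
turn_y=-0.10 deg; shift BEFORE turn: x=-0.0011 y=0.0031 z=-0.0012; AFTER turn: x=-0.0011 y=0.0031 z=-0.0012
upright corr rotvec(tool): [-0.04  0.    0.09]
[0.10979351 0.02277199 0.08286109]
```

Request:
{"api": "arm_command", "payload": {"targets": [[[-0.0009,0.0015,-0.0009,0,0,0],[0,0.0014,0,0,0,0],[0,0,0,0,0,0],[0,0,0,0,0,0]]]}}

```text
time: 21.55
ee_pos: [0.6201, 0.1428, 0.0193]
eef_rot: [-0.706, 0.034, -0.035, 0.706]
ft_force: [-0.5, -0.5, 3.9]
width: 0.0349
```

Request:
{"api": "arm_command", "payload": {"targets": [[[0,0,0,0,0,0],[0,0,0,0,0,0],[0,0,0,0,0,0],[0,0,0,0,0,0],[0,0,0,0,0,0],[0,0,0,0,0,0]]], "hand": 0.8}}

```text
time: 22.05
ee_pos: [0.6194, 0.1427, 0.0182]
eef_rot: [0.706, -0.034, 0.034, -0.706]
ft_force: [0.2, -0.1, 0.5]
width: 0.0652
```

Request:
{"api": "arm_command", "payload": {"targets": [[[0,-0.02,0,0,0,0],[0,-0.03,0,0,0,0],[0,-0.04,0,0,0,0],[0,-0.04,0,0,0,0],[0,-0.04,0,0,0,0],[0,0,-0.035,0,0,0],[0,0,-0.04,0,0,0],[0,0,-0.035,0,0,0],[0,0,0,0,0,0],[0,0,0,0,0,0],[0,0,0,0,0,0]]], "hand": 1}}

```text
time: 22.97
ee_pos: [0.6087, 0.0338, 0.1883]
eef_rot: [-0.706, 0.034, -0.034, 0.707]
ft_force: [-0.1, 0.4, -0.4]
width: 0.0874
```

Run:
```python
from h import *
go(.436,-.35,.2,-39)
c=cam("wrist"); cv2.imwrite("pics/w13.png",c["img"])
import pickle; pickle.dump(c,open("w13.pkl","wb"))
```

```text
t=22.97 pos=[0.6087 0.0338 0.1883] yaw=-5.58 tilt=0.04 q=[-0.53  0.34  0.5   1.58 -0.17  1.27 -0.1 ] w=0.0874
turn_y=33.42 deg; shift BEFORE turn: x=-0.1346 y=-0.0120 z=-0.3988; AFTER turn: x=0.1073 y=-0.0117 z=-0.4070
upright corr rotvec(tool): [-0.04 -0.   -0.01]
```

View pics/w13.png

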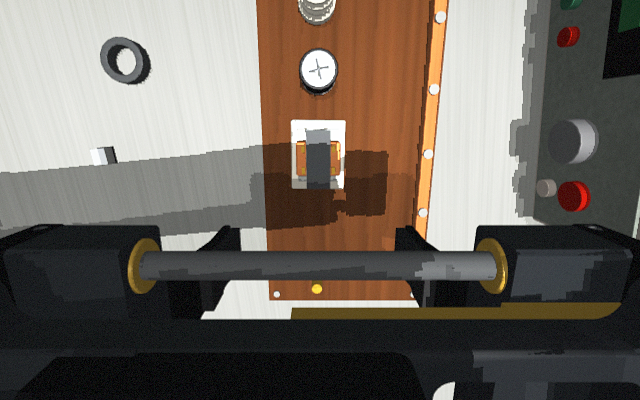

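Request:
{"api": "arm_command", "payload": {"targets": [[[-0.0122,0,-0.0362,0,0,0],[-0.0122,0,-0.0362,0,0,0],[-0.0122,0,-0.0362,0,0,0],[-0.0122,0,-0.0362,0,0,0],[-0.0122,0,-0.0362,0,0,0],[-0.0122,0,-0.0362,0,0,0],[-0.0122,0,-0.0362,0,0,0],[-0.0122,0,-0.0362,0,0,0],[-0.0122,0,-0.0362,0,0,0],[-0.0122,0,-0.0362,0,0,0],[-0.0122,0,-0.0362,0,0,0],[0,0,0,0,0,0]]]}}

```text
time: 24.02
ee_pos: [0.4326, -0.3563, 0.1888]
eef_rot: [0.707, -0.037, 0.037, -0.705]
ft_force: [-1.0, -1.4, -0.3]
width: 0.087
```

Request:
{"api": "arm_command", "payload": {"targets": [[[0,0.03,0,0,0,0],[0,0.03,0,0,0,0],[0,0.03,0,0,0,0],[0,0,0,0,0,0],[0,0,0,0,0,0],[0,0,0,0,0,0]]]}}

```text
time: 24.52
ee_pos: [0.4376, -0.3501, 0.0998]
eef_rot: [0.707, -0.034, 0.034, -0.706]
ft_force: [0.0, 0.3, 0.3]
width: 0.0872
```

Run:
```python
from h import *
go(.436,-.35,.01,-5.5)
c=cam("wrist"); cv2.imwrite("pics/w14.png",c["img"])
import pickle; b=pickle.load(open("w13.pkl","rb"));pickle.dump(c,open("w14.pkl","wb"))
print("big can",pt(b,(318.5,69.5),.0635))
```

```text
t=24.52 pos=[ 0.4376 -0.3501  0.0998] yaw=-5.53 tilt=0.08 q=[ 0.    0.35  0.71  1.81 -0.25  1.07  0.71] w=0.0872
turn_y=-0.03 deg; shift BEFORE turn: x=-0.0017 y=0.0898 z=0.0000; AFTER turn: x=-0.0016 y=0.0898 z=-0.0000
upright corr rotvec(tool): [ 0.04 -0.    0.07]
big can [0.62076282 0.14230913 0.0635    ]
```

View pics/w14.png

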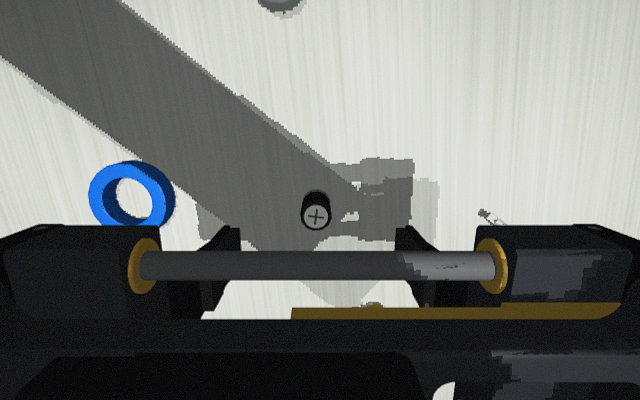

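Run:
```python
from h import *
import pickle; c=pickle.load(open("w14.pkl","rb"))
p=pt(c,(316,216),.0425); print(p, "blue edge",pt(c,(175,205),.01)); go(p[0],p[1],.008,-5.5)
```

```text
[ 0.43676503 -0.35277946  0.0425    ] blue edge [ 0.31715123 -0.34187348  0.01      ]
t=24.57 pos=[ 0.4378 -0.3504  0.1002] yaw=-5.54 tilt=0.14 q=[ 0.    0.35  0.71  1.81 -0.25  1.07  0.71] w=0.0869
turn_y=-0.04 deg; shift BEFORE turn: x=-0.0010 y=0.0922 z=-0.0024; AFTER turn: x=-0.0008 y=0.0922 z=-0.0025
upright corr rotvec(tool): [ 0.05 -0.    0.13]
```

Request:
{"api": "arm_command", "payload": {"targets": [[[-0.0008,0.02,-0.0025,0,0,0],[0,0.03,0,0,0,0],[0,0.025,0,0,0,0],[0,0.012,0,0,0,0],[0,0.005,0,0,0,0],[0,0,0,0,0,0]]]}}

```text
time: 25.07
ee_pos: [0.4359, -0.3526, 0.0068]
eef_rot: [0.706, -0.034, 0.034, -0.706]
ft_force: [0.2, 0.7, 0.3]
width: 0.0871
```

Request:
{"api": "arm_command", "payload": {"targets": [[[0,0,0,0,0,0],[0,0,0,0,0,0],[0,0,0,0,0,0],[0,0,0,0,0,0],[0,0,0,0,0,0],[0,0,0,0,0,0],[0,0,0,0,0,0],[0,0,0,0,0,0],[0,0,0,0,0,0],[0,0,0,0,0,0],[0,0,0,0,0,0],[0,0,0,0,0,0]]], "hand": 0, "grip_force": 15}}

```text
time: 26.07
ee_pos: [0.4354, -0.3524, 0.0063]
eef_rot: [-0.706, 0.034, -0.034, 0.706]
ft_force: [0.2, 0.9, 0.7]
width: 0.0232
```

Run:
```python
from h import *
go(.68,.06,.15,84.35); print(readout.read_state()["ft_force"])
```

```text
t=26.07 pos=[ 0.4354 -0.3524  0.0063] yaw=-5.58 tilt=0.00 q=[ 0.07  0.48  0.64  1.87 -0.36  0.9   0.79] w=0.0232
turn_y=-89.93 deg; shift BEFORE turn: x=0.2033 y=-0.1437 z=0.4343; AFTER turn: x=0.4345 y=-0.1437 z=-0.2028
upright corr rotvec(tool): [-0. -0. -0.]
[0.21447778 0.89946085 0.66655249]
```

Request:
{"api": "arm_command", "payload": {"targets": [[[0,-0.01,0,0,0,0],[0,-0.03,0,0,0,0],[0,-0.04,0,0,0,0],[0,-0.04,0,0,0,0],[0,-0.03,0,0,0,0],[0,0,0,0,0,0]]]}}

```text
time: 26.57
ee_pos: [0.4376, -0.3548, 0.1633]
eef_rot: [0.708, -0.032, 0.038, -0.705]
ft_force: [-0.3, -1.5, -0.0]
width: 0.0232
```

Request:
{"api": "arm_command", "payload": {"targets": [[[0.0169,0,0.0362,0,0,0],[0.0169,0,0.0362,0,0,0],[0.0169,0,0.0362,0,0,0],[0.0169,0,0.0362,0,0,0],[0.0169,0,0.0362,0,0,0],[0.0169,0,0.0362,0,0,0],[0.0169,0,0.0362,0,0,0],[0.0169,0,0.0362,0,0,0],[0.0169,0,0.0362,0,0,0],[0.0169,0,0.0362,0,0,0],[0.0169,0,0.0362,0,0,0],[0.0169,0,0.0362,0,0,0]]]}}

```text
time: 27.57
ee_pos: [0.6802, 0.062, 0.157]
eef_rot: [-0.706, 0.034, -0.035, 0.706]
ft_force: [0.9, -0.4, 0.1]
width: 0.0236
```

Request:
{"api": "arm_command", "payload": {"targets": [[[0,0,0,0,-7,0],[0,0,0,0,-7,0],[0,0,0,0,-7,0],[0,0,0,0,-7,0],[0,0,0,0,-7,0],[0,0,0,0,-7,0],[0,0,0,0,-7,0],[0,0,0,0,-7,0],[0,0,0,0,-7,0],[0,0,0,0,-7,0],[0,0,0,0,-7,0],[0,0,0,0,-7,0]]]}}

```text
time: 28.57
ee_pos: [0.6795, 0.0598, 0.1569]
eef_rot: [0.547, 0.448, -0.449, -0.546]
ft_force: [-0.1, 0.4, -0.6]
width: 0.0234
```

Request:
{"api": "arm_command", "payload": {"targets": [[[0,0,0,0,-6,0],[0,0,0,0,0,0],[0,0,0,0,0,0]]]}}

```text
time: 28.82
ee_pos: [0.6795, 0.0599, 0.1568]
eef_rot: [0.525, 0.474, -0.474, -0.525]
ft_force: [-0.1, -0.5, 0.1]
width: 0.0232
```

Run:
```python
from h import *
go(.6802,.0578,.0155,84.35); print(readout.read_state()["ft_force"])
c=cam("wrist"); cv2.imwrite("pics/w15.png",c["img"])
```

```text
t=28.82 pos=[0.6795 0.0599 0.1568] yaw=84.20 tilt=0.02 q=[-0.32  0.5   0.23  1.39 -0.11  1.27  1.39] w=0.0232
turn_y=-0.15 deg; shift BEFORE turn: x=-0.0020 y=0.1413 z=-0.0008; AFTER turn: x=-0.0020 y=0.1413 z=-0.0009
upright corr rotvec(tool): [ 0.02 -0.   -0.  ]
[-0.08703314 -0.53091062  0.13084758]
```

View pics/w15.png

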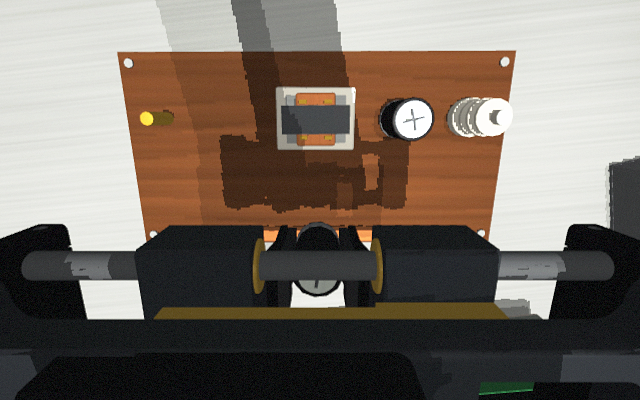

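Run:
```python
from h import *
import pickle
c=cam("wrist"); pickle.dump(c,open("w15.pkl","wb")); im=c["img"]
cv2.imwrite("pics/w15c.png",cv2.resize(im[40:170,110:370],None,fx=3,fy=3,interpolation=cv2.INTER_CUBIC))
go(.6802,.0578,.0155,84.35)
```

```text
t=28.92 pos=[0.6795 0.06   0.1566] yaw=84.21 tilt=0.01 q=[-0.32  0.5   0.23  1.39 -0.11  1.27  1.39] w=0.0238
turn_y=-0.14 deg; shift BEFORE turn: x=-0.0021 y=0.1411 z=-0.0009; AFTER turn: x=-0.0022 y=0.1411 z=-0.0009
upright corr rotvec(tool): [ 0.01 -0.   -0.01]
```

View pics/w15c.png

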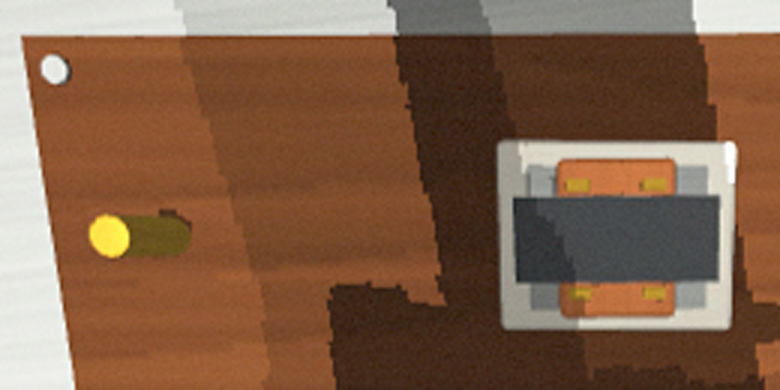

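Request:
{"api": "arm_command", "payload": {"targets": [[[-0.002,0.025,-0.0008,0,0,0],[0,0.035,0,0,0,0],[0,0.035,0,0,0,0],[0,0.025,0,0,0,0],[0,0.012,0,0,0,0],[0,0.007,0,0,0,0],[0,0,0,0,0,0],[0,0,0,0,0,0],[0,0,0,0,0,0]]]}}

```text
time: 29.67
ee_pos: [0.6815, 0.0582, 0.0194]
eef_rot: [0.524, 0.476, -0.474, -0.523]
ft_force: [-0.5, -0.5, 0.6]
width: 0.0233
```

Run:
```python
from h import *
go(.6802,.0578,.0145,84.35); print(readout.read_state()["ft_force"])
```

```text
t=29.67 pos=[0.6815 0.0582 0.0194] yaw=84.39 tilt=0.18 q=[-0.3   0.63  0.21  1.5  -0.14  1.03  1.41] w=0.0233
turn_y=0.04 deg; shift BEFORE turn: x=-0.0006 y=0.0049 z=0.0013; AFTER turn: x=-0.0006 y=0.0049 z=0.0012
upright corr rotvec(tool): [ 0.17 -0.    0.04]
[-0.504942   -0.50361811  0.64008049]
```

Request:
{"api": "arm_command", "payload": {"targets": [[[0,0.0015,0.0004,0,0,0],[0,0.0015,0,0,0,0],[0,0,0,0,0,0],[0,0,0,0,0,0]]]}}

```text
time: 30.0
ee_pos: [0.6798, 0.0582, 0.0146]
eef_rot: [0.524, 0.475, -0.475, -0.524]
ft_force: [-0.5, 0.1, -0.9]
width: 0.0235
```

Run:
```python
from h import *
import pickle
c=pickle.load(open("w15.pkl","rb"))
print("stud",pt(c,(146,118.3),.048),"foot", pt(c,(110+171/3,118.3),.008))
go(.6802,.0578,.0143,84.35); print(readout.read_state()["ft_force"])
```

```text
stud [ 0.59719931 -0.07860743  0.048     ] foot [ 0.5971734  -0.07961076  0.008     ]
t=30.00 pos=[0.6798 0.0582 0.0146] yaw=84.41 tilt=0.02 q=[-0.3   0.63  0.2   1.5  -0.14  1.02  1.41] w=0.0235
turn_y=0.06 deg; shift BEFORE turn: x=-0.0004 y=0.0003 z=-0.0004; AFTER turn: x=-0.0004 y=0.0003 z=-0.0004
upright corr rotvec(tool): [0.01 0.   0.01]
[-0.48097295  0.06344868 -0.9241742 ]
```

Request:
{"api": "arm_command", "payload": {"targets": [[[0,0.0006,0,0,0,0],[0,0,0,0,0,0],[0,0,0,0,0,0]]]}}

```text
time: 30.25
ee_pos: [0.6799, 0.0582, 0.0142]
eef_rot: [0.524, 0.475, -0.475, -0.524]
ft_force: [-2.9, 0.1, 6.0]
width: 0.0238
```

Request:
{"api": "arm_command", "payload": {"targets": [[[0,0,0,0,0,0],[0,0,0,0,0,0],[0,0,0,0,0,0],[0,0,0,0,0,0],[0,0,0,0,0,0],[0,0,0,0,0,0]]], "hand": 0.7}}

```text
time: 30.75
ee_pos: [0.6797, 0.0582, 0.0136]
eef_rot: [-0.524, -0.475, 0.475, 0.524]
ft_force: [0.6, -0.8, -0.7]
width: 0.0551
```

Request:
{"api": "arm_command", "payload": {"targets": [[[0,-0.02,0,0,0,0],[0,-0.03,0,0,0,0],[0,-0.04,0,0,0,0],[0,-0.04,0,0,0,0],[0,-0.04,0,0,0,0],[0,0,0,0,0,0],[0,0,0,0,0,0]]], "hand": 1}}

```text
time: 31.33
ee_pos: [0.6813, 0.0582, 0.1869]
eef_rot: [0.525, 0.477, -0.473, -0.523]
ft_force: [0.5, 0.4, -0.2]
width: 0.0865
```

Run:
```python
from h import *
go(.4205,.178,.1,84.35); print(readout.read_state()["ft_force"])
c=cam("wrist"); cv2.imwrite("pics/w16.png",c["img"])
c=cam("top"); cv2.imwrite("pics/t16.png",cv2.resize(c["img"][90:280,180:420],None,fx=3.3,fy=3,interpolation=cv2.INTER_CUBIC))
```

```text
t=31.33 pos=[0.6813 0.0582 0.1869] yaw=84.41 tilt=0.32 q=[-0.32  0.48  0.23  1.35 -0.11  1.32  1.39] w=0.0865
turn_y=0.06 deg; shift BEFORE turn: x=0.0937 y=0.0856 z=0.2716; AFTER turn: x=0.0935 y=0.0869 z=0.2713
upright corr rotvec(tool): [ 0.31 -0.    0.09]
[ 0.52298012  0.38883429 -0.24962893]
```

View pics/w16.png

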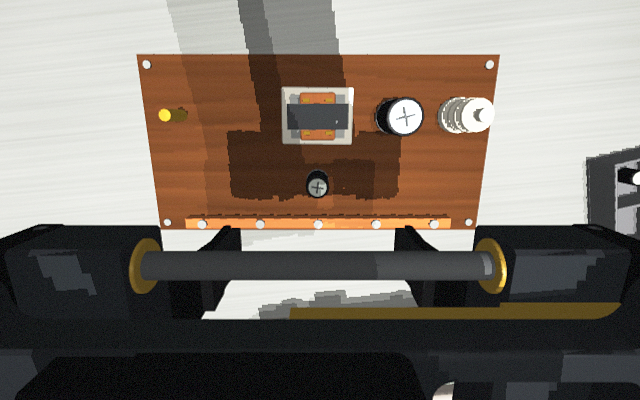

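Request:
{"api": "arm_command", "payload": {"targets": [[[0.0104,0,0.0297,0,0,0],[0.0104,0,0.0297,0,0,0],[0.0104,0,0.0297,0,0,0],[0.0104,0,0.0297,0,0,0],[0.0104,0,0.0297,0,0,0],[0.0104,0.01,0.0297,0,0,0],[0.0104,0.02,0.0297,0,0,0],[0.0104,0.025,0.0297,0,0,0],[0.0104,0.03,0.0297,0,0,0],[0,0,0,0,0,0],[0,0,0,0,0,0],[0,0,0,0,0,0]]]}}

```text
time: 32.43
ee_pos: [0.4241, 0.1764, 0.0996]
eef_rot: [0.524, 0.475, -0.475, -0.524]
ft_force: [-0.2, -0.3, 1.3]
width: 0.0869
```

Run:
```python
from h import *
import pickle
go(.425,.178,.003,84.35); print(readout.read_state()["ft_force"])
c=cam("wrist"); cv2.imwrite("pics/w17.png",c["img"]);pickle.dump(c,open("w17.pkl","wb"))
```

```text
t=32.43 pos=[0.4241 0.1764 0.0996] yaw=84.42 tilt=0.05 q=[-0.59  0.08  0.1   2.03 -0.01  1.03  0.99] w=0.0869
turn_y=0.07 deg; shift BEFORE turn: x=0.0017 y=0.0966 z=-0.0008; AFTER turn: x=0.0017 y=0.0966 z=-0.0007
upright corr rotvec(tool): [-0.03  0.   -0.04]
[-0.15377452 -0.33433942  1.30511545]
```

View pics/w17.png

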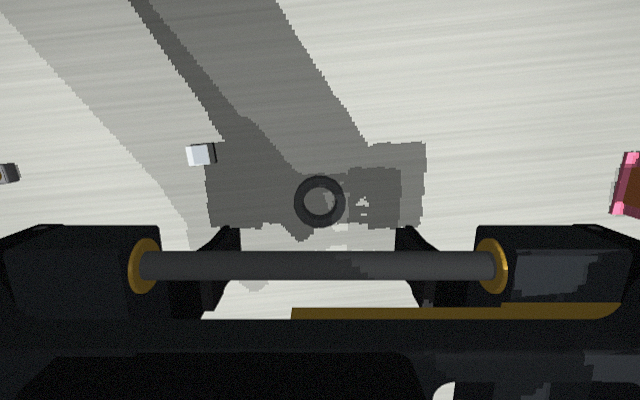

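Run:
```python
from h import *
import pickle
c=pickle.load(open("w17.pkl","rb"));im=c["img"]
cv2.imwrite("pics/w17c.png",cv2.convertScaleAbs(cv2.resize(im[165:240,280:380],None,fx=7,fy=7,interpolation=cv2.INTER_CUBIC),alpha=1.8))
```

```text
(no output)
```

View pics/w17c.png

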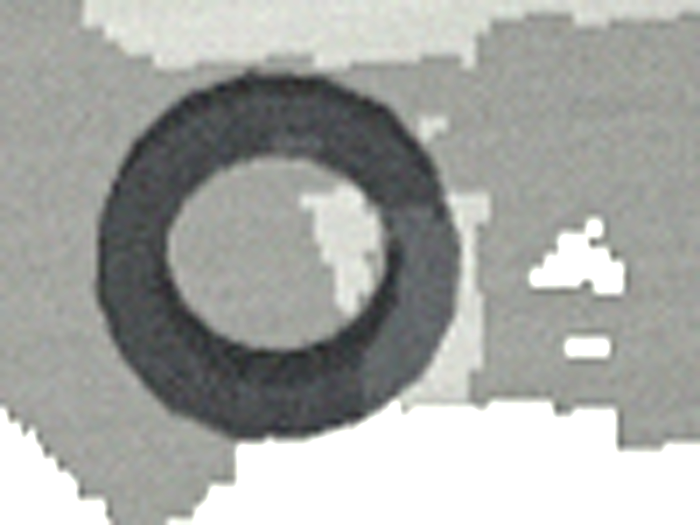

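Run:
```python
from h import *
import pickle
c=pickle.load(open("w17.pkl","rb"))
g=lambda u,v:(280+(u-3)/7,165+(v-3)/7)
p=pt(c,g(278.5,262),.016);print(p)
for u in ((97,262),(460,262),(278,439)): print(pt(c,g(*u),.016)[:2].round(4), np.linalg.norm(pt(c,g(*u),.016)-p).round(4))
go(p[0],p[1],.003,84.35)
```

```text
[0.42345613 0.17790004 0.016     ]
[0.4214 0.1565] 0.0215
[0.4255 0.1993] 0.0215
[0.4455 0.1757] 0.0222
t=32.48 pos=[0.4249 0.1764 0.1001] yaw=84.37 tilt=0.02 q=[-0.59  0.08  0.1   2.03 -0.01  1.03  0.99] w=0.0872
turn_y=0.02 deg; shift BEFORE turn: x=0.0013 y=0.0971 z=0.0016; AFTER turn: x=0.0013 y=0.0971 z=0.0016
upright corr rotvec(tool): [ 0.02 -0.   -0.  ]
```

Request:
{"api": "arm_command", "payload": {"targets": [[[0.0012,0.02,0.0013,0,0,0],[0,0.03,0,0,0,0],[0,0.024,0,0,0,0],[0,0.014,0,0,0,0],[0,0.006,0,0,0,0],[0,0.0025,0,0,0,0],[0,0,0,0,0,0]]]}}

```text
time: 33.07
ee_pos: [0.4237, 0.178, 0.0038]
eef_rot: [0.524, 0.475, -0.475, -0.524]
ft_force: [-0.6, -0.6, 0.3]
width: 0.0872
```

Request:
{"api": "arm_command", "payload": {"targets": [[[0,0,0,0,0,0],[0,0,0,0,0,0],[0,0,0,0,0,0],[0,0,0,0,0,0],[0,0,0,0,0,0],[0,0,0,0,0,0],[0,0,0,0,0,0],[0,0,0,0,0,0],[0,0,0,0,0,0],[0,0,0,0,0,0]]], "hand": 0, "grip_force": 15}}

```text
time: 33.9
ee_pos: [0.4228, 0.1781, 0.0035]
eef_rot: [-0.524, -0.475, 0.475, 0.524]
ft_force: [-0.7, 0.1, 1.0]
width: 0.0433
```

Run:
```python
from h import *
go(.5973,-.0792,.15,84.35); print(readout.read_state()["ft_force"])
```

```text
t=33.90 pos=[0.4228 0.1781 0.0035] yaw=84.42 tilt=0.01 q=[-0.58  0.23  0.09  2.11 -0.03  0.8   1.  ] w=0.0433
turn_y=0.07 deg; shift BEFORE turn: x=-0.2391 y=-0.1465 z=-0.1987; AFTER turn: x=-0.2389 y=-0.1465 z=-0.1990
upright corr rotvec(tool): [-0. -0.  0.]
[-0.73960095  0.09828991  1.02731233]
```

Request:
{"api": "arm_command", "payload": {"targets": [[[0,-0.01,0,0,0,0],[0,-0.03,0,0,0,0],[0,-0.04,0,0,0,0],[0,-0.04,0,0,0,0],[0,0,0,0,0,0]]]}}

```text
time: 34.32
ee_pos: [0.4263, 0.1798, 0.1313]
eef_rot: [0.525, 0.479, -0.471, -0.523]
ft_force: [0.2, 1.8, -0.1]
width: 0.0433
```

Request:
{"api": "arm_command", "payload": {"targets": [[[-0.0239,0,-0.0199,0,0,0],[-0.0239,0,-0.0199,0,0,0],[-0.0239,0,-0.0199,0,0,0],[-0.0239,0,-0.0199,0,0,0],[-0.0239,0,-0.0199,0,0,0],[-0.0239,0,-0.0199,0,0,0],[-0.0239,0,-0.0199,0,0,0],[-0.0239,0,-0.0199,0,0,0],[-0.0239,0,-0.0199,0,0,0],[-0.0239,0,-0.0199,0,0,0],[0,0,0,0,0,0],[0,0,0,0,0,0]]]}}

```text
time: 35.32
ee_pos: [0.5978, -0.0811, 0.1237]
eef_rot: [0.525, 0.474, -0.474, -0.524]
ft_force: [0.4, 0.2, -0.4]
width: 0.0434
```

Run:
```python
from h import *
import pickle
go(.5973,-.0792,.06,84.35); print(readout.read_state()["ft_force"])
c=cam("wrist"); cv2.imwrite("pics/w18.png",c["img"]);pickle.dump(c,open("w18.pkl","wb"))
```

```text
t=35.32 pos=[ 0.5978 -0.0811  0.1237] yaw=84.24 tilt=0.04 q=[-0.21  0.36  0.33  1.66 -0.13  1.14  1.63] w=0.0434
turn_y=-0.11 deg; shift BEFORE turn: x=0.0019 y=0.0637 z=0.0007; AFTER turn: x=0.0018 y=0.0637 z=0.0007
upright corr rotvec(tool): [-0.01 -0.   -0.04]
[ 0.44129122  0.17234777 -0.4112238 ]
```

View pics/w18.png

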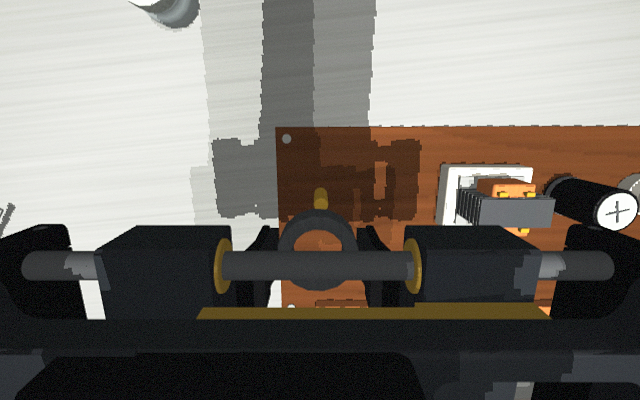

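Run:
```python
from h import *
import pickle
c=pickle.load(open("w18.pkl","rb"));im=c["img"]
s=readout.read_state();T=Ro.from_quat(s["eef_rot"]).as_matrix();P=s["ee_pos"]
for p in [(0,-.0125,.022),(0,.0035,.022),(0,-.0125,.014),(-.022,-.0125,0),(.022,-.0125,0)]: print(p,px(c,T@np.array(p)+P).round(1))
print("stud top pred",px(c,(.5973,-.0792,.048)),px(c,(.5973,-.0792,.008)))
cv2.imwrite("pics/w18c.png",cv2.convertScaleAbs(cv2.resize(im[170:310,260:380],None,fx=5,fy=4.2,interpolation=cv2.INTER_CUBIC),alpha=1.8))
```

```text
(0, -0.0125, 0.022) [321.  210.6]
(0, 0.0035, 0.022) [320.7 202.3]
(0, -0.0125, 0.014) [321.  225.5]
(-0.022, -0.0125, 0) [279.2 250.7]
(0.022, -0.0125, 0) [362.7 250.5]
stud top pred [319.95011061 204.69802347] [319.63401681 192.95101624]
```

View pics/w18c.png

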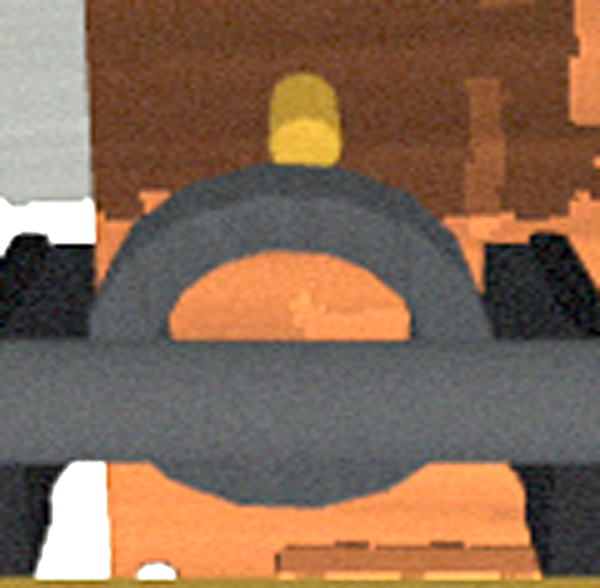

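Run:
```python
from h import *
c=vision.camera("wrist"); f=200/np.tan(np.radians(c["fovy"]/2)); M=c["mount"]
cv2.imwrite("pics/w19c.png",cv2.convertScaleAbs(cv2.resize(c["pixels"][170:310,260:380],None,fx=5,fy=4.2,interpolation=cv2.INTER_CUBIC),alpha=1.8))
def tl(u,v,y):
    d=M[:3,:3]@np.array([(u-c["cx"])/f,(v-c["cy"])/f,1]); C=M[:3,3]; return (C+d*(y-C[1])/d[1])
g=lambda u,v:(260+(u-2)/5,170+(v-1.6)/4.2)
for n,q,y in [("top far",(292,197),-.0125),("bot far",(292,165),.0035),("hole far top",(290,250),-.0125),("near",(292,506),-.0125),("holeL",(168,325),-.0125),("holeR",(412,325),-.0125)]:
    print(n,tl(*g(*q),y).round(4))
go(.5973,-.0792,.06,84.35)
```

```text
top far [ 0.0002 -0.0125  0.0194]
bot far [0.0002 0.0035 0.0187]
hole far top [-0.     -0.0125  0.0126]
near [ 0.0002 -0.0125 -0.0227]
holeL [-0.0129 -0.0125  0.0026]
holeR [ 0.0128 -0.0125  0.0026]
t=35.42 pos=[ 0.5973 -0.0783  0.1236] yaw=84.45 tilt=0.05 q=[-0.21  0.36  0.33  1.66 -0.13  1.14  1.63] w=0.0432
turn_y=0.10 deg; shift BEFORE turn: x=-0.0009 y=0.0636 z=-0.0001; AFTER turn: x=-0.0009 y=0.0636 z=-0.0001
upright corr rotvec(tool): [-0.03 -0.    0.04]
```

View pics/w19c.png

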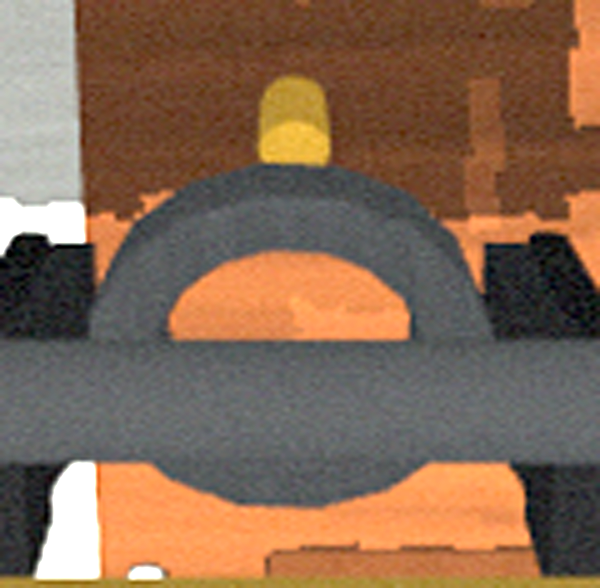

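Request:
{"api": "arm_command", "payload": {"targets": [[[-0.0006,0.015,0.002,0,0,0],[0,0.025,0,0,0,0],[0,0.015,0,0,0,0],[0,0,0,0,0,0],[0,0,0,0,0,0],[0,0,0,0,0,0]]]}}

```text
time: 35.92
ee_pos: [0.5961, -0.0788, 0.0698]
eef_rot: [0.524, 0.476, -0.475, -0.523]
ft_force: [0.3, -0.3, 0.9]
width: 0.0436
```

Run:
```python
from h import *
go(.5973-.002,-.079,.0125,84.35); print(readout.read_state()["ft_force"])
c=cam("wrist"); cv2.imwrite("pics/w20.png",cv2.convertScaleAbs(cv2.resize(c["img"][130:320,220:420],None,fx=3,fy=3,interpolation=cv2.INTER_CUBIC),alpha=1.5))
```

```text
t=35.92 pos=[ 0.5961 -0.0788  0.0698] yaw=84.47 tilt=0.09 q=[-0.2   0.42  0.32  1.71 -0.15  1.03  1.64] w=0.0436
turn_y=0.12 deg; shift BEFORE turn: x=-0.0003 y=0.0573 z=0.0009; AFTER turn: x=-0.0002 y=0.0573 z=0.0008
upright corr rotvec(tool): [0.08 0.   0.03]
[ 0.25344997 -0.25240285  0.92896499]
```

View pics/w20.png

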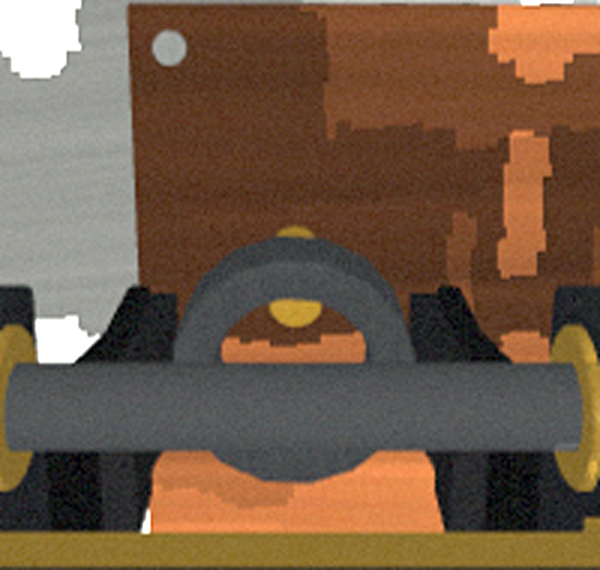

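Request:
{"api": "arm_command", "payload": {"targets": [[[0,0.008,0.0005,0,0,0],[0,0.012,0,0,0,0],[0,0.012,0,0,0,0],[0,0.012,0,0,0,0],[0,0.008,0,0,0,0],[0,0.003,0,0,0,0],[0,0.001,0,0,0,0],[0,0,0,0,0,0],[0,0,0,0,0,0],[0,0,0,0,0,0]]]}}

```text
time: 36.8
ee_pos: [0.5953, -0.0796, 0.0125]
eef_rot: [0.524, 0.475, -0.475, -0.524]
ft_force: [-0.1, -0.1, -0.2]
width: 0.0434
```

Run:
```python
from h import *
go(.5973-.002,-.079,.0115,84.35); print(readout.read_state()["ft_force"])
```

```text
t=36.80 pos=[ 0.5953 -0.0796  0.0125] yaw=84.41 tilt=0.03 q=[-0.19  0.49  0.3   1.75 -0.18  0.93  1.66] w=0.0434
turn_y=0.06 deg; shift BEFORE turn: x=0.0006 y=0.0010 z=0.0001; AFTER turn: x=0.0006 y=0.0010 z=0.0001
upright corr rotvec(tool): [0.03 0.   0.  ]
[-0.09182363 -0.05366515 -0.16894025]
```

Request:
{"api": "arm_command", "payload": {"targets": [[[0.0004,0.001,0,0,0,0],[0,0.0004,0,0,0,0],[0,0,0,0,0,0],[0,0,0,0,0,0]]]}}

```text
time: 37.13
ee_pos: [0.5954, -0.0791, 0.0115]
eef_rot: [0.524, 0.475, -0.475, -0.524]
ft_force: [-0.7, -0.5, 5.7]
width: 0.0434
```

Request:
{"api": "arm_command", "payload": {"targets": [[[0,0,0,0,0,0],[0,0,0,0,0,0],[0,0,0,0,0,0],[0,0,0,0,0,0],[0,0,0,0,0,0],[0,0,0,0,0,0]]], "hand": 0.8}}

```text
time: 37.63
ee_pos: [0.5951, -0.079, 0.0109]
eef_rot: [-0.524, -0.475, 0.475, 0.524]
ft_force: [0.1, -0.3, 0.0]
width: 0.0683
```

Request:
{"api": "arm_command", "payload": {"targets": [[[0,-0.02,0,0,0,0],[0,-0.03,0,0,0,0],[0,-0.04,0,0,0,0],[0,-0.04,0,0,0,0],[0,-0.04,0,0,0,0],[0.035,0,-0.02,0,0,0],[0.035,0,-0.03,0,0,0],[0.035,0,-0.03,0,0,0],[0.035,0,0,0,0,0],[0,0,0,0,0,0],[0,0,0,0,0,0],[0,0,0,0,0,0]]], "hand": 1}}

```text
time: 38.63
ee_pos: [0.6818, 0.0458, 0.1808]
eef_rot: [0.524, 0.475, -0.475, -0.524]
ft_force: [-0.1, 0.1, -0.4]
width: 0.0871
```

Run:
```python
from h import *
import pickle
go(.6,0,.2,84.35)
c=cam("wrist"); cv2.imwrite("pics/w21.png",c["img"]);pickle.dump(c,open("w21.pkl","wb"))
cv2.imwrite("pics/w21c.png",cv2.resize(c["img"][20:230,120:500],None,fx=2.1,fy=2.1,interpolation=cv2.INTER_CUBIC))
c=cam("scene"); cv2.imwrite("pics/s21.png",c["img"])
```

```text
t=38.63 pos=[0.6818 0.0458 0.1808] yaw=84.42 tilt=0.04 q=[-0.34  0.49  0.29  1.36 -0.14  1.31  1.43] w=0.0871
turn_y=0.07 deg; shift BEFORE turn: x=-0.0536 y=-0.0191 z=0.0769; AFTER turn: x=-0.0536 y=-0.0192 z=0.0768
upright corr rotvec(tool): [-0.02 -0.   -0.04]
```

View pics/w21c.png

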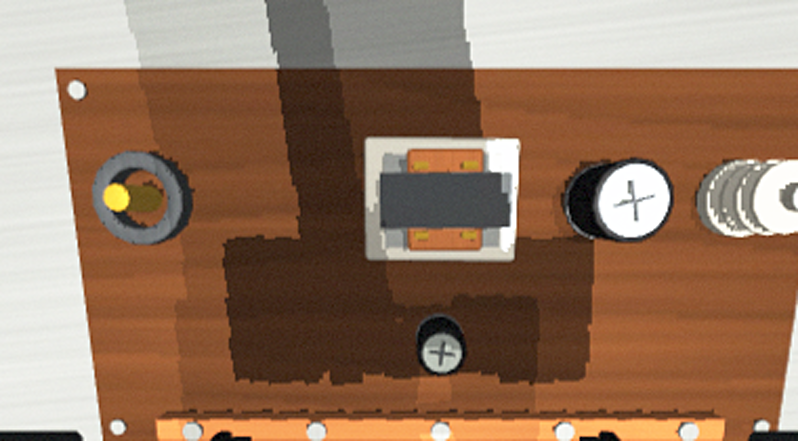

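View pics/s21.png

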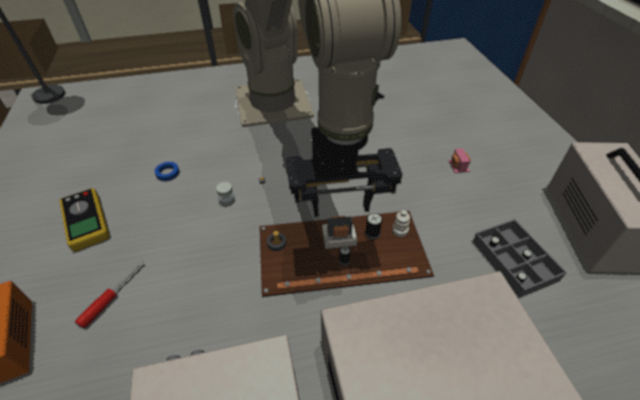

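Run:
```python
from h import *
import pickle
c=pickle.load(open("w21.pkl","rb")); g=lambda u,v:(120+(u-.5)/2.1,20+(v-.5)/2.1)
o=np.array([.6115,.0647]);a=np.radians(-5.6);X=np.array([np.cos(a),np.sin(a)]);Y=np.array([-X[1],X[0]])
def b(n,P): P=P[:2]-o; print(n,(P@X*1e3).round(1),(P@Y*1e3).round(1))
m=lambda q,z: np.mean([pt(c,g(*p),z) for p in q],axis=0)
b("slab",m([(366,137),(519,139),(514,262),(366,260)],.028)); b("core",m([(380,172),(511,172),(511,228),(381,228)],.068))
b("big",pt(c,g(634,200),.0635)); b("small",pt(c,g(442,352),.0505)); b("ring",m([(94,198),(183,200)],.024)); b("stud",pt(c,g(116,196),.048))
c0=cam("top"); cv2.imwrite("pics/t_end.png",c0["img"]); t=cv2.imread("pics/top0.png").astype(int); e=c0["img"].astype(int)
print("jar patch diff",np.abs(t[222:252,390:420]-e[222:252,390:420]).mean(), readout.read_state()["ft_force"])
r.close_job()
```

```text
slab 1.2 0.1
core 1.2 0.5
big 1.1 79.3
small 69.0 0.3
ring 0.3 -144.0
stud -0.7 -143.9
jar patch diff 2.4496296296296296 [-0.44668384 -0.46880217 -0.33310652]
the job is handed in; nothing more can be done
```

The layout is finished and handed in after about 39 s of the 128 s allowed. I placed the parts in the order asked and opened the gripper clear of everything before handing in.

The last wrist picture gives these positions relative to the board's origin, good to about 2 mm:

| Part | x (mm) | y (mm) | What it should be |
|---|---|---|---|
| White slab | 1.2 | 0.1 | midway between the posts (0, 0) |
| Transformer | 1.2 | 0.5 | centred on the slab |
| Larger can | 1.1 | 79.3 | on the slab–insulator line, about halfway: 72.5 between centres, 81.5 between faces |
| Smaller can | 69.0 | 0.3 | straight behind the slab, about halfway to the bar: 59 between centres, 70 between faces |
| Dark ring | 0.3 | -144.0 | around the stud, which measured (-0.7, -143.9) |

- **Direction:** after placing, slab and transformer both measured within about 1° of the copper bar's direction.
- **Standing:** in the final wrist and scene pictures everything stands upright and the ring lies flat.
- **Left alone:** the jar's area in the top picture matches the start, apart from slight picture noise. I did not touch the pink transformer, the blue ring or the stock cans.

No final check failed. One disagreement along the way: the ring sat about 2 mm off-centre in the gripper, which I corrected before lowering it over the stud.

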